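# Load the mill jar with grinding balls by scoop

### The arm

A 7-joint arm with a two-finger parallel gripper is mounted at the origin on the work surface. World frame = base frame: x ahead of the robot, y to its left, z up, the work surface at z = 0. Lengths are in mm, angles in rad, forces in N, time in s.
With the tool pointing down it reaches from about 400 to 900 mm from the base axis. Payload 5.5 kg.
Tool frame: the origin (TCP) lies midway between the tips of the shut fingers; the grasp point (between the pads) lies 19 mm behind it; z points along the fingers, y is the line along which they close (so a half turn about z gives the same grasp; the last joint's range is limited). The gripper opens to 92 mm and grips with 3 to 60 N. Pads are 19 mm wide; open, the fingers measure 130 mm over their backs; the gripper's body (75 mm by 190 mm) begins 47 mm behind the grasp point.
Start: joints at [1.375, 0.501, -0.427, 1.55, 0.221, 1.138, -0.21], TCP at [287.899, -582.764, 226.729] pointing down, gripper open.
Joint ranges: [-2.88, 2.88], [-0.31, 2.03], [-1.54, 1.56], [0.2, 2.42], [-1.41, 4.55], [0.19, 2.02], [-2.57, 2.57]. Speed limits (rad/s): [2.57, 2.57, 3.14, 3.14, 3.14, 3.14, 3.14].

### API

Orientations are given as a 3x3 rotation matrix whose columns are the frame's x, y, z axes.
In Python, from rig import get_state, capture, close_job, search_frame gives the robot as it stands.
- The arm moves only by the shell command python3 -m creep 'ROWS' [OPENING] [FORCE]. ROWS is JSON, a list of rows, each an object of numbers: "tx", "ty", "tz": the shift along the tool's x, y, z scaled (see below); "rx", "ry", "rz": the turn, a rotation vector about the tool's x, y, z scaled (see below). A call has exactly 5 rows; each row shifts and turns the commanded pose from where the row before left it, along the tool's axes as they then stand; what a row does not reach is not made up. The controller multiplies each number of a shift by 0.02 m and each number of a turn by 5 degrees. A row lasts 1/10 s, in which the tool goes at most 50 mm and 8.59 degrees, less where a joint would pass 70% of its speed; a pose out of reach is approached as far as the arm can. A call with a number of a shift or a turn outside -1 to 1 is refused whole. A call with a gripper value outside its range is refused whole. OPENING is the opening, from -1 (shut) to 1 (fully open), set as the call begins (- or left out, the last holds). The fingers move at their own pace and stop on an object; FORCE is the grip in N (left out, the last holds). Time passes only in rows, so rows that do not move let the fingers close, or fill a call up. It gives the time, the measured TCP pose, the force, the opening and the grip force at its end, in the units of the state.
- get_state(): the state, without advancing time (a new reading comes with each control period).
- capture(name): name is "scene" or "top" or "wrist"; returns a dict with "image" (384x512x3 uint8, blue, green, red), "z_map" (384x512 float32, mm along the optical axis (not along the pixel's ray), 0 where there is no reading), "vfov" (degrees; the focal length in pixels is half the picture's height over the tangent of half this angle, whatever the lens; pixels are square), "cx", "cy" (the principal point, pixels), "xyz" and "attitude" of the camera in the world; the wrist camera has in their place "hand_eye" (4x4, takes a point from camera to tool coordinates, whose origin is the TCP and whose axes are the flange's). Camera axes: x right, y up, looking along -z (the intrinsics and any distortion apply to the point x, -y, -z); pixel columns grow to the right and rows downward; lengths in mm; the calibration is good to about 2 mm. The wrist camera is an equidistant fisheye: a pixel r from the principal point sees the ray r / f radians off the axis. A picture is of the moment at which its call begins: read the wrist's pose just before it.
- close_job(): hands the job in; it is judged then, once.
Trained networks look in the newest picture that a camera, given by its name, has taken for a name from the list of things; names that differ only in an ending like _2 or _b are one class to them, and where a whole thing is asked for, a point or a joint stands for the part that bears it (a point fixed in the world has none). Each returns a list of dicts, best first, with "conf" (0 to 1); they miss things now and then, are a little off and sometimes report something else, mostly with a low value. They report only what shows in the picture. A call takes as long as a camera call. They do not tell look-alikes from the thing itself.
- search_frame(camera, query): "extent" ([centre column, centre row, width, height] in pixels, round what is visible of it).
The state is a dict: "clock": time; "joint_pos": joint angles; "qvel": joint speeds; "effort": joint torques, N m; "tcp_pos": TCP position; "tcp_rot": TCP orientation; "ft_force": force on the tool from outside, world axes, zero at the start; "wrist_torque": the same for the moment, N m; "opening": finger opening in mm; "grip_force": force on a finger pad.
Only numpy, scipy, OpenCV 4.12 (cv2) and the standard library are available. Lean on these libraries where they do the work, as an engineer would, in place of code of your own. Each camera call takes 0.05 s, during which the arm holds its last target. There are 200 camera calls.

### The job

Use the scoop to move at least three of the five ceramic grinding balls from the steel tray into the white mill jar, without touching the balls with the gripper; every ball must finish in the jar or still in the tray. Then hang the scoop by its handle on the stand's hook and leave it hanging still. Leave the jar standing where it is, and do not disturb the bottle or the beaker.

Things in the scene. Friction and masses are not known exactly. Their poses are not given: they have to be found in the camera images.
- scoop: Loose aluminium scoop, about 0.25 kg, level on the bench. Origin: centre of the pan's underside; x points out of the open mouth, z up. Pan 90 long (x -45 to 45), 92 wide, floor and walls 2.5 thick; side walls flare from 70 apart at the back to 88 in front, 32 high (x -45 to 5), then 7 high (to x 35); back wall 36 high, no front wall. Upright D-handle behind it: see handle_bar.
- lip (a point): middle of the front lower edge of the scoop's pan: scoop frame (45, 0, 0) mm
- handle_bar (a point): Middle of the underside of the D-handle's crossbar, scoop frame (-55, 0, 92). The handle: two uprights 24 (x) by 7 (y), z 0 to 100, joined on top by the crossbar 24 by 46 by 8 (z 92 to 100). 46 over the uprights' outer y faces: pinch it there, at z 55 to 85. The window between the uprights, open along x, is 32 wide, z 36 to 92; the crossbar hangs on the hook.
- tray: Open steel tray fixed to the bench, 290 (x) by 170 (y) outside, 42 high, walls and floor 4 thick (inner floor at z 4). Origin: centre of its underside. The +x end inside slopes up at 45 degrees, from the floor at x 103 to the rim at x 141; above it that end wall is 56 high; the other walls are upright. The balls start on the floor in the +x half.
- ball0: White ceramic ball, diameter 32, 50 g, starts in the tray; all five are alike. Origin: its centre.
- ball1: White ceramic ball, diameter 32, 50 g, starts in the tray; all five are alike. Origin: its centre.
- ball2: White ceramic ball, diameter 32, 50 g, starts in the tray; all five are alike. Origin: its centre.
- ball3: White ceramic ball, diameter 32, 50 g, starts in the tray; all five are alike. Origin: its centre.
- ball4: White ceramic ball, diameter 32, 50 g, starts in the tray; all five are alike. Origin: its centre.
- jar: White round ceramic mill jar without lid, loose, about 0.95 kg, outer diameter 132, 100 high, wall 5, inner floor at z 8. Origin: centre of its underside, z up.
- jar_middle (a point): middle of the jar's inside, on its axis 50 above its underside
- stand: Fixed steel stand with a hook. Origin: on the bench below the hook's seat. A level round bar, diameter 8, centre 190 above the bench, runs from the post (x 150) to x -30 and there turns up to its free end at x -40 (top at z 208), which points to the stand's -x. Post diameter 12, 310 high; base plate 120 by 140 by 12 centred at x 155.
- hook_seat (a point): top of the hook's level bar, where the handle may hang: stand frame (0, 0, 194) mm; x along the bar towards the post
- bottle: Bystander: amber bottle, diameter 64, 160 high. Origin: centre of its underside.
- beaker: Bystander: glass beaker, diameter 70, 100 high. Origin: centre of its underside.
There are look-alikes about, which are no part of the job. What is shaped like the scoop but red or turquoise is not meant.

How it is judged (in metres and radians):
On the way, in this order (a step that is already met when the one before it is completed fails the run):
1. at least three balls are in the jar ((distance between each of ball0, ball1, ball2 and jar_middle below 0.062 m or distance between each of ball0, ball1, ball3 and jar_middle below 0.062 m or distance between each of ball0, ball1, ball4 and jar_middle below 0.062 m or distance between each of ball0, ball2, ball3 and jar_middle below 0.062 m or distance between each of ball0, ball2, ball4 and jar_middle below 0.062 m or distance between each of ball0, ball3, ball4 and jar_middle below 0.062 m or distance between each of ball1, ball2, ball3 and jar_middle below 0.062 m or distance between each of ball1, ball2, ball4 and jar_middle below 0.062 m or distance between each of ball1, ball3, ball4 and jar_middle below 0.062 m or distance between each of ball2, ball3, ball4 and jar_middle below 0.062 m)), for 0.2 s.
2. the scoop hangs by its handle's crossbar on the hook (x of handle_bar in the frame of stand between -0.038 and 0.135 m and y of handle_bar in the frame of stand between -0.018 and 0.018 m and z of handle_bar in the frame of stand between 0.186 and 0.214 m and contact force between scoop and stand above 0.8 N and height (world z) of lip above 0.02 m and linear speed of scoop below 0.06 m/s and angular speed of scoop below 0.6 rad/s), for 0.2 s.
At the end, for the whole second after the job is handed in: At least three balls in the jar (within 62 mm of its middle), the others in the jar or tray; the scoop hangs at rest, its crossbar on the hook's bar between upturned end and post (within 18 mm sideways); the jar is upright (0.1 rad) within 40 mm of its start (all of step 2 and (distance between each of ball0, ball1, ball2 and jar_middle below 0.062 m or distance between each of ball0, ball1, ball3 and jar_middle below 0.062 m or distance between each of ball0, ball1, ball4 and jar_middle below 0.062 m or distance between each of ball0, ball2, ball3 and jar_middle below 0.062 m or distance between each of ball0, ball2, ball4 and jar_middle below 0.062 m or distance between each of ball0, ball3, ball4 and jar_middle below 0.062 m or distance between each of ball1, ball2, ball3 and jar_middle below 0.062 m or distance between each of ball1, ball2, ball4 and jar_middle below 0.062 m or distance between each of ball1, ball3, ball4 and jar_middle below 0.062 m or distance between each of ball2, ball3, ball4 and jar_middle below 0.062 m) and (distance between ball0 and jar_middle below 0.062 m or (x of ball0 in the frame of tray between -0.145 and 0.145 m and y of ball0 in the frame of tray between -0.085 and 0.085 m and z of ball0 in the frame of tray between 0 and 0.05 m)) and (distance between ball1 and jar_middle below 0.062 m or (x of ball1 in the frame of tray between -0.145 and 0.145 m and y of ball1 in the frame of tray between -0.085 and 0.085 m and z of ball1 in the frame of tray between 0 and 0.05 m)) and (distance between ball2 and jar_middle below 0.062 m or (x of ball2 in the frame of tray between -0.145 and 0.145 m and y of ball2 in the frame of tray between -0.085 and 0.085 m and z of ball2 in the frame of tray between 0 and 0.05 m)) and (distance between ball3 and jar_middle below 0.062 m or (x of ball3 in the frame of tray between -0.145 and 0.145 m and y of ball3 in the frame of tray between -0.085 and 0.085 m and z of ball3 in the frame of tray between 0 and 0.05 m)) and (distance between ball4 and jar_middle below 0.062 m or (x of ball4 in the frame of tray between -0.145 and 0.145 m and y of ball4 in the frame of tray between -0.085 and 0.085 m and z of ball4 in the frame of tray between 0 and 0.05 m)) and angle between jar's own z axis and vertical below 0.1 rad and distance of jar from where it was at the start of the episode below 0.04 m); the robot touches nothing.
It fails at once if the gripper's fingers touch a ball (contact force between the fingers and ball0 above 0.3 N or contact force between the fingers and ball1 above 0.3 N or contact force between the fingers and ball2 above 0.3 N or contact force between the fingers and ball3 above 0.3 N or contact force between the fingers and ball4 above 0.3 N).
It fails at once if the bottle or beaker is moved by more than 30 mm (distance of any of bottle, beaker from where it was at the start of the episode above 0.03 m).
It fails at once if the jar is tipped over (angle between jar's own z axis and vertical above 0.5 rad).
It also fails if it takes over 72 s, if anything falls off the work surface, if the arm or the gripper's body presses on something with over 40 N, if the wrist force passes 120 N, or if a joint passes its speed limit or range.

## Working session

There is one attempt and no reset: what is moved stays moved. The work goes in short steps, Python scripts to look and compute and a shell command to move; the robot and the scene stay as the last step left them, time stands still between calls to the robot, and variables do not carry over. Pictures are saved under pics/ and viewed, at most 13 in all, crops included, and the job is handed in when it is done.

```bash
ls; mkdir -p pics; cat > h.py <<'E'
import numpy as np, cv2
from rig import get_state, capture, close_job, search_frame
np.set_printoptions(precision=1,suppress=True)
def cloud(c, st=None):
    """world xyz for each pixel (HxWx3), nan w/o reading; scene/top pinhole, wrist equidistant"""
    z=c["z_map"].astype(float); h,w=z.shape
    f=h/2/np.tan(np.radians(c["vfov"])/2)
    u,v=np.meshgrid(np.arange(w)+0.,np.arange(h)+0.)
    x=(u-c["cx"])/f; y=(v-c["cy"])/f
    if "hand_eye" in c:
        r=np.hypot(x,y); k=np.where(r>1e-9,np.tan(np.minimum(r,1.5))/np.maximum(r,1e-9),1); x=x*k;y=y*k
    p=np.stack([x*z,-y*z,-z],-1)
    if "hand_eye" in c:
        H=np.array(c["hand_eye"]); p=p@H[:3,:3].T+H[:3,3]
        p=p@np.array(st["tcp_rot"]).T+np.array(st["tcp_pos"])
    else: p=p@np.array(c["attitude"]).T+np.array(c["xyz"])
    p[z<=0]=np.nan
    return p
E
python3 - <<'E'
from h import *
for n in("top","scene"):
    c=capture(n); print(n,{k:v for k,v in c.items() if k not in("image","z_map")})
    cv2.imwrite(f"pics/{n}0.png",c["image"]); np.savez(f"{n}0.npz",p=cloud(c),im=c["image"])
    for q in["scoop","tray","jar","stand","bottle","beaker","ball0"]:
        print(q,[(np.round(d["extent"]),round(d["conf"],2)) for d in search_frame(n,q)][:6])
a=cv2.imread("pics/top0.png")
E
```

```text
pics
top {'vfov': 53.88365000836575, 'cx': 252.58667862486456, 'cy': 184.65057264557706, 'xyz': array([ 395.7,   38. , 1243.9]), 'attitude': array([[-0. ,  1. , -0.2],
       [-1. , -0. , -0. ],
       [-0. ,  0.2,  1. ]])}
scoop [(array([126., 175.,  51.,  31.]), 0.94), (array([109., 255.,  30.,  33.]), 0.76), (array([152., 223.,  32.,  38.]), 0.65)]
tray [(array([216., 208.,  70., 103.]), 0.82)]
jar [(array([311., 205.,  45.,  48.]), 0.91)]
stand [(array([402., 176.,  67.,  81.]), 0.73)]
bottle [(array([236., 127.,  19.,  25.]), 0.77), (array([152., 224.,  29.,  40.]), 0.55)]
beaker [(array([288., 125.,  26.,  31.]), 0.87)]
ball0 [(array([225., 181.,   8.,   9.]), 0.61), (array([220., 197.,   6.,   8.]), 0.5), (array([214., 182.,   9.,  10.]), 0.5), (array([311., 202.,  46.,  45.]), 0.4)]
scene {'vfov': 48.389736578482704, 'cx': 256.2836722188103, 'cy': 190.4118997256978, 'xyz': array([1273.5,  -73.1, 1166.1]), 'attitude': array([[ 0.2, -0.8,  0.6],
       [ 1. ,  0.2, -0.1],
       [-0. ,  0.6,  0.8]])}
scoop [(array([367., 134.,  37.,  33.]), 0.85), (array([338., 160.,  32.,  44.]), 0.71), (array([382., 200.,  42.,  39.]), 0.65)]
tray [(array([284., 186.,  88.,  91.]), 0.84)]
jar [(array([188., 196.,  44.,  51.]), 0.56)]
stand [(array([ 94., 225.,  71., 114.]), 0.79)]
bottle [(array([284., 186.,  84.,  94.]), 0.65), (array([279., 254.,  25.,  40.]), 0.6), (array([188., 198.,  47.,  50.]), 0.23)]
beaker [(array([223., 267.,  26.,  33.]), 0.98)]
ball0 [(array([295., 190.,   6.,   8.]), 0.57), (array([338., 159.,  36.,  49.]), 0.5), (array([279., 199.,   7.,   9.]), 0.46)]
```

View pics/top0.png

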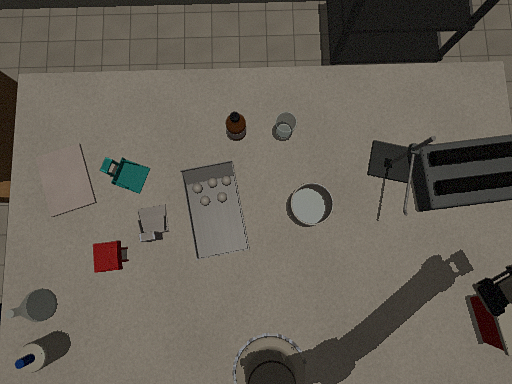

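View pics/scene0.png

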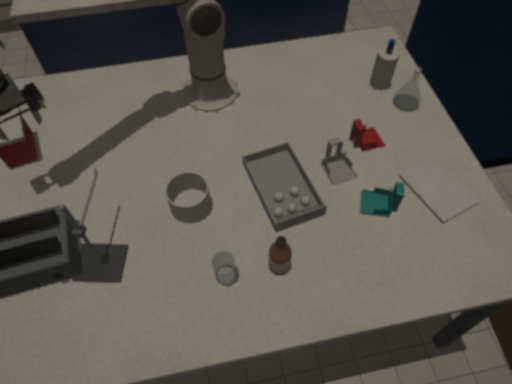

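The real scoop is the grey one at top (152,223). The red and turquoise ones are decoys. The tray is at (216,208) with its five balls toward the top end, the jar is at (311,205), and the stand is at about (402,160) with its hook rod running down to about (380,218).

```bash
python3 - <<'E'
from h import *
for n,rois in(("top",dict(scoop=(132,200,175,246),tray=(178,158,252,262),jar=(285,180,338,230),stand=(365,135,440,225),bottle=(222,108,250,142),beaker=(272,110,300,142))),
              ("scene",dict(scoop=(318,135,358,186),tray=(238,140,330,232),jar=(162,168,214,224),stand=(70,165,132,285)))):
    d=np.load(n+"0.npz");p=d["p"];im=d["im"]
    for k,(a,b,c,e) in rois.items():
        q=p[b:e,a:c].reshape(-1,3);q=q[np.isfinite(q[:,0])]
        z=q[:,2]
        if k=="tray":
            r=q[(z>34)&(z<62)]; R=cv2.minAreaRect(r[:,:2].astype(np.float32)); print(n,k,R, "floorz",np.median(z[(z<15)]))
            f=p[b:e,a:c]; 
        elif k=="jar":
            r=q[(z>92)&(z<110)]; print(n,k,cv2.minEnclosingCircle(r[:,:2].astype(np.float32)),len(r))
        elif k=="scoop":
            for lo,hi in((85,110),(15,45),(-9,10)):
                r=q[(z>lo)&(z<hi)]; print(n,k,lo,len(r),r.mean(0) if len(r) else "",cv2.minAreaRect(r[:,:2].astype(np.float32)) if len(r)>3 else "")
        elif k=="stand":
            r=q[(z>175)&(z<215)]; print(n,k,len(r)); print(r[np.argsort(r[:,0])][::max(1,len(r)//12)])
            r=q[(z>225)]; print("post",len(r), r.mean(0) if len(r) else "", z.max())
            r=q[(z>5)&(z<20)]; print("base",cv2.minAreaRect(r[:,:2].astype(np.float32)))
        else: r=q[z>25]; print(n,k,len(r),r.min(0),r.max(0))
d=np.load("top0.npz");p=d["p"]
for u,v in((197,188),(212,182),(226,182),(205,200),(222,197)): 
    q=p[v-3:v+4,u-3:u+4].reshape(-1,3); i=q[:,2]>25; print(u,v,q[i].mean(0),q[:,2].max())
im=d["im"]
g=cv2.resize(im[155:265,90:330],None,fx=3.3,fy=3.3,interpolation=cv2.INTER_CUBIC); cv2.imwrite("pics/crop1.png",np.clip(g*1.6,0,255).astype(np.uint8))
E
```

```text
top scoop 85 137 [423.8 360.1 100.4] ((423.61517333984375, 361.1812438964844), (24.35207748413086, 46.60834503173828), 7.421738624572754)
top scoop 15 103 [449.5 358.5  29.7] ((447.7711181640625, 364.45550537109375), (73.16289520263672, 89.64701080322266), 9.60204792022705)
top scoop -9 1676 [474.7 368.3   2.5] ((469.9766845703125, 370.0599365234375), (142.45860290527344, 149.65444946289062), 89.4296646118164)
top tray ((504.9713134765625, 164.33741760253906), (290.2392272949219, 170.2926483154297), 9.86193561553955) floorz 3.4862265835306516
top jar ((509.8995666503906, -138.65802001953125), 65.82686614990234) 244
top stand 301
[[ 459.7 -375.9  206.2]
 [ 483.  -387.3  189.6]
 [ 505.  -384.6  194.2]
 [ 527.8 -390.6  191. ]
 [ 550.6 -395.9  189.8]
 [ 572.9 -408.6  191.3]
 [ 598.1 -412.4  194.3]
 [ 620.2 -415.4  198.6]
 [ 634.3 -422.   199.3]
 [ 639.1 -429.5  202.7]
 [ 644.7 -412.1  205.1]
 [ 653.8 -420.5  213.9]
 [ 663.2 -415.5  200.8]]
post 91 [ 646.3 -419.1  277. ] 313.33050992341464
base ((592.696044921875, -456.7931213378906), (245.43186950683594, 296.9598693847656), 86.0110778808
[... 714 characters left out ...]
9.4053497314453), 67.35358428955078) 290
scene stand 336
[[ 462.7 -376.5  208.4]
 [ 483.8 -380.8  194.7]
 [ 512.3 -389.5  192.9]
 [ 543.  -396.7  195.1]
 [ 569.1 -401.5  195.9]
 [ 595.8 -407.   194. ]
 [ 619.3 -412.2  193. ]
 [ 642.  -414.2  200.9]
 [ 649.7 -415.4  204.2]
 [ 654.5 -411.5  200.6]
 [ 659.9 -431.1  201.8]
 [ 662.5 -412.5  204.6]]
post 50 [ 651.9 -419.2  246.2] 273.27623776319456
base ((499.5593566894531, -419.7791748046875), (460.4697265625, 194.0785369873047), 1.908737301826477)
197 188 [575.3 219.9  34. ] nan
212 182 [593.4 171.   33.7] 42.401838041130304
226 182 [595.  125.6  33.1] 41.64135992374577
205 200 [535.4 194.1  33.6] 40.9140260876452
222 197 [543.8 139.3  33.4] nan
```

View pics/crop1.png

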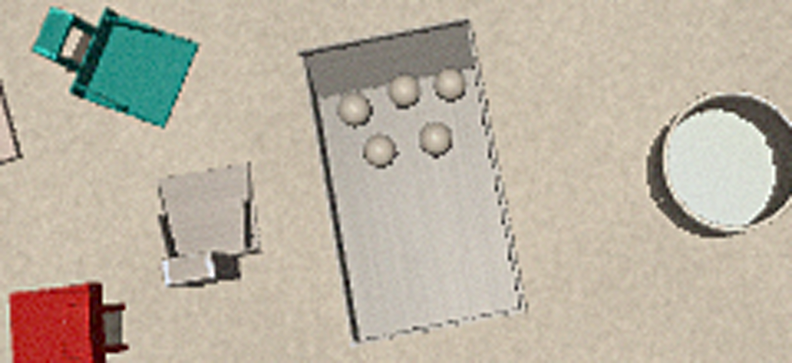

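The crop shows the grey scoop with its handle toward the robot and its mouth toward +x, yaw about 8.5°. The tray is at yaw 9.9°.

```bash
cat > g.py <<'E'
# usage: go(target tcp pos, target yaw of scoop/tool [deg], pitch nose-down [deg]) -> prints needed shift/turn in tool units
from h import *
from scipy.spatial.transform import Rotation as R
def info():
    s=get_state(); r=np.array(s["tcp_rot"]); print("t",round(s["clock"],2),"tcp",np.array(s["tcp_pos"]),"op",s["opening"],"grip",s["grip_force"],"F",np.array(s["ft_force"])); return s
def need(pos,Rt=None):
    s=get_state(); r=np.array(s["tcp_rot"]); d=r.T@(np.array(pos)-np.array(s["tcp_pos"]))/20
    o=np.degrees(R.from_matrix(r.T@Rt).as_rotvec())/5 if Rt is not None else ""
    print("shift units",np.round(d,2),"turn units",o)
E
python3 - <<'E'
from g import *
s=info(); print(np.round(s["tcp_rot"],3)); need([424.2,360.8,51])
E
```

```text
t 0.8 tcp [ 287.9 -582.7  226.7] op 91.70140529132944 grip 0.0 F [-0.1  0.3  0. ]
[[ 0.9  0.4  0. ]
 [ 0.4 -0.9 -0. ]
 [ 0.   0.  -1. ]]
shift units [ 27.  -39.3   8.8] turn units
```

```bash
python3 -m creep '[{"tz":-0.6,"rz":0.62},{"tz":-0.6,"rz":0.62},{"tz":-0.6,"rz":0.62},{"tz":-0.6,"rz":0.62},{"tz":-0.6,"rz":0.62}]' 1 && 
for i in 1 2 3 4; do python3 -m creep '[{"tx":0.52,"ty":-1},{"tx":0.52,"ty":-1},{"tx":0.52,"ty":-1},{"tx":0.52,"ty":-1},{"tx":0.52,"ty":-1}]'; done
python3 - <<'E'
from g import *
s=info(); print(np.round(s["tcp_rot"],3),s["joint_pos"]); a=np.radians(8.5);c,n=np.cos(a),np.sin(a);need([424.2,360.8,51],np.array([[c,n,0],[n,-c,0],[0,0,-1]]))
E
```

```text
t 0.8 tcp [ 287.9 -582.7  226.7] op 91.70140529132944 grip 0.0 F [-0.1  0.3  0. ]
[[ 0.9  0.4  0. ]
 [ 0.4 -0.9 -0. ]
 [ 0.   0.  -1. ]] [ 1.4  0.5 -0.4  1.6  0.2  1.1 -0.2]
shift units [ 27.  -39.3   8.8] turn units [ 0.  -0.   3.6]schema error: expected keys tx, ty, tz, rx, ry, rz
```

```bash
python3 -m creep '[{"tx":0,"ty":0,"tz":-0.6,"rx":0,"ry":0,"rz":0.72},{"tx":0,"ty":0,"tz":-0.6,"rx":0,"ry":0,"rz":0.72},{"tx":0,"ty":0,"tz":-0.6,"rx":0,"ry":0,"rz":0.72},{"tx":0,"ty":0,"tz":-0.6,"rx":0,"ry":0,"rz":0.72},{"tx":0,"ty":0,"tz":-0.6,"rx":0,"ry":0,"rz":0.72}]' 1
python3 -m creep '[{"tx":0.52,"ty":-1,"tz":0,"rx":0,"ry":0,"rz":0},{"tx":0.52,"ty":-1,"tz":0,"rx":0,"ry":0,"rz":0},{"tx":0.52,"ty":-1,"tz":0,"rx":0,"ry":0,"rz":0},{"tx":0.52,"ty":-1,"tz":0,"rx":0,"ry":0,"rz":0},{"tx":0.52,"ty":-1,"tz":0,"rx":0,"ry":0,"rz":0}]'
python3 -m creep '[{"tx":0.52,"ty":-1,"tz":0,"rx":0,"ry":0,"rz":0},{"tx":0.52,"ty":-1,"tz":0,"rx":0,"ry":0,"rz":0},{"tx":0.52,"ty":-1,"tz":0,"rx":0,"ry":0,"rz":0},{"tx":0.52,"ty":-1,"tz":0,"rx":0,"ry":0,"rz":0},{"tx":0.52,"ty":-1,"tz":0,"rx":0,"ry":0,"rz":0}]'
python3 -m creep '[{"tx":0.52,"ty":-1,"tz":0,"rx":0,"ry":0,"rz":0},{"tx":0.52,"ty":-1,"tz":0,"rx":0,"ry":0,"rz":0},{"tx":0.52,"ty":-1,"tz":0,"rx":0,"ry":0,"rz":0},{"tx":0.52,"ty":-1,"tz":0,"rx":0,"ry":0,"rz":0},{"tx":0.52,"ty":-1,"tz":0,"rx":0,"ry":0,"rz":0}]'
python3 -m creep '[{"tx":0.52,"ty":-1,"tz":0,"rx":0,"ry":0,"rz":0},{"tx":0.52,"ty":-1,"tz":0,"rx":0,"ry":0,"rz":0},{"tx":0.52,"ty":-1,"tz":0,"rx":0,"ry":0,"rz":0},{"tx":0.52,"ty":-1,"tz":0,"rx":0,"ry":0,"rz":0},{"tx":0.52,"ty":-1,"tz":0,"rx":0,"ry":0,"rz":0}]'
python3 - <<'E'
from g import *
s=info(); print(np.round(s["tcp_rot"],3),np.round(s["joint_pos"],2)); a=np.radians(8.5);c,n=np.cos(a),np.sin(a);need([424.2,360.8,51],np.array([[c,n,0],[n,-c,0],[0,0,-1]]))
E
```

```text
clock: 1.3
tcp_pos: [287.9, -582.7, 287.2]
tcp_rot: [[0.99, 0.142, 0.0], [0.142, -0.99, 0.0], [0.0, 0.0, -1.0]]
ft_force: [-0.2, 0.2, -0.5]
opening: 91.9
grip_force: 0.0
clock: 1.8
tcp_pos: [325.2, -475.4, 286.8]
tcp_rot: [[0.99, 0.144, 0.0], [0.144, -0.99, -0.0], [0.0, 0.0, -1.0]]
ft_force: [-0.1, 0.4, -0.3]
opening: 92.1
grip_force: 0.0
clock: 2.3
tcp_pos: [362.3, -368.9, 286.9]
tcp_rot: [[0.99, 0.144, 0.0], [0.144, -0.99, -0.0], [0.0, 0.0, -1.0]]
ft_force: [0.8, 0.0, -0.2]
opening: 91.9
grip_force: 0.0
clock: 2.8
tcp_pos: [399.3, -262.5, 287.0]
tcp_rot: [[0.99, 0.144, 0.0], [0.144, -0.99, -0.001], [0.0, 0.001, -1.0]]
ft_force: [-0.1, -0.2, 0.4]
opening: 92.0
grip_force: 0.0
clock: 3.3
tcp_pos: [436.3, -156.1, 287.0]
tcp_rot: [[0.99, 0.144, 0.0], [0.144, -0.99, -0.001], [0.0, 0.001, -1.0]]
ft_force: [-0.4, -1.0, 0.2]
opening: 91.7
grip_force: 0.0
t 3.3 tcp [ 436.3 -156.1  287. ] op 91.73885119137498 grip 0.0 F [-0.4 -1.   0.2]
[[ 1.   0.1  0. ]
 [ 0.1 -1.  -0. ]
 [ 0.   0.  -1. ]] [ 0.9  0.1 -0.7  1.9  0.1  1.1 -1.2]
shift units [  3.1 -25.7  11.8] turn units [ 0. -0. -0.]
```

```bash
python3 -m creep '[{"tx":0.12,"ty":-1,"tz":0,"rx":0,"ry":0,"rz":0},{"tx":0.12,"ty":-1,"tz":0,"rx":0,"ry":0,"rz":0},{"tx":0.12,"ty":-1,"tz":0,"rx":0,"ry":0,"rz":0},{"tx":0.12,"ty":-1,"tz":0,"rx":0,"ry":0,"rz":0},{"tx":0.12,"ty":-1,"tz":0,"rx":0,"ry":0,"rz":0}]' >/dev/null
python3 -m creep '[{"tx":0.12,"ty":-1,"tz":0,"rx":0,"ry":0,"rz":0},{"tx":0.12,"ty":-1,"tz":0,"rx":0,"ry":0,"rz":0},{"tx":0.12,"ty":-1,"tz":0,"rx":0,"ry":0,"rz":0},{"tx":0.12,"ty":-1,"tz":0,"rx":0,"ry":0,"rz":0},{"tx":0.12,"ty":-1,"tz":0,"rx":0,"ry":0,"rz":0}]' >/dev/null
python3 -m creep '[{"tx":0.12,"ty":-1,"tz":0,"rx":0,"ry":0,"rz":0},{"tx":0.12,"ty":-1,"tz":0,"rx":0,"ry":0,"rz":0},{"tx":0.12,"ty":-1,"tz":0,"rx":0,"ry":0,"rz":0},{"tx":0.12,"ty":-1,"tz":0,"rx":0,"ry":0,"rz":0},{"tx":0.12,"ty":-1,"tz":0,"rx":0,"ry":0,"rz":0}]' >/dev/null
python3 -m creep '[{"tx":0.12,"ty":-1,"tz":0,"rx":0,"ry":0,"rz":0},{"tx":0.12,"ty":-1,"tz":0,"rx":0,"ry":0,"rz":0},{"tx":0.12,"ty":-1,"tz":0,"rx":0,"ry":0,"rz":0},{"tx":0.12,"ty":-1,"tz":0,"rx":0,"ry":0,"rz":0},{"tx":0.12,"ty":-1,"tz":0,"rx":0,"ry":0,"rz":0}]' >/dev/null
python3 -m creep '[{"tx":0.12,"ty":-1,"tz":0,"rx":0,"ry":0,"rz":0},{"tx":0.12,"ty":-1,"tz":0,"rx":0,"ry":0,"rz":0},{"tx":0.12,"ty":-1,"tz":0,"rx":0,"ry":0,"rz":0},{"tx":0.12,"ty":-1,"tz":0,"rx":0,"ry":0,"rz":0},{"tx":0.12,"ty":-0.7,"tz":0,"rx":0,"ry":0,"rz":0}]' >/dev/null
python3 -m creep '[{"tx":0,"ty":0,"tz":1,"rx":0,"ry":0,"rz":0},{"tx":0,"ty":0,"tz":1,"rx":0,"ry":0,"rz":0},{"tx":0,"ty":0,"tz":1,"rx":0,"ry":0,"rz":0},{"tx":0,"ty":0,"tz":1,"rx":0,"ry":0,"rz":0},{"tx":0,"ty":0,"tz":0,"rx":0,"ry":0,"rz":0}]' >/dev/null
python3 - <<'E'
from g import *
s=info(); c=capture("wrist"); p=cloud(c,s); cv2.imwrite("pics/w1.png",c["image"])
q=p.reshape(-1,3); q=q[np.isfinite(q[:,0])]
near=(abs(q[:,0]-424)<60)&(abs(q[:,1]-361)<60)
for lo,hi in((92,108),(-5,5)):
    r=q[near&(q[:,2]>lo)&(q[:,2]<hi)]; print(len(r),np.median(r[:,2]) if len(r) else 0, cv2.minAreaRect(r[:,:2].astype(np.float32)) if len(r)>3 else "")
a=np.radians(8.5);k,n=np.cos(a),np.sin(a);need([424.2,360.8,51],np.array([[k,n,0],[n,-k,0],[0,0,-1]]))
E
```

```text
t 6.3 tcp [423.  339.  204.4] op 92.2456215408528 grip 0.0 F [ 0.8 -0.9 -0.2]
1331 100.63275961268295 ((425.4071960449219, 359.87432861328125), (24.516468048095703, 46.0096435546875), 8.266484260559082)
6624 1.3161493679910592 ((424.01202392578125, 360.9814453125), (119.93720245361328, 119.9671630859375), 89.98417663574219)
shift units [ 0.2 -1.   7.8] turn units [ 0.  0. -0.]
```

View pics/w1.png

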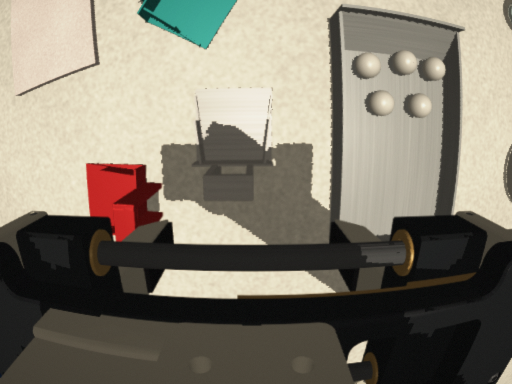

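The wrist view shows the grey scoop's handle at (228,185) below its white pan, just ahead of the fingers. Its measured position is (425,360) at yaw 8.3°. Descending and gripping.

```bash
python3 -m creep '[{"tx":0.12,"ty":-0.52,"tz":0.4,"rx":0,"ry":0,"rz":0},{"tx":0.12,"ty":-0.52,"tz":0.6,"rx":0,"ry":0,"rz":0},{"tx":0,"ty":0,"tz":1,"rx":0,"ry":0,"rz":0},{"tx":0,"ty":0,"tz":1,"rx":0,"ry":0,"rz":0},{"tx":0,"ty":0,"tz":1,"rx":0,"ry":0,"rz":0}]' >/dev/null
python3 -m creep '[{"tx":0,"ty":0,"tz":1,"rx":0,"ry":0,"rz":0},{"tx":0,"ty":0,"tz":1,"rx":0,"ry":0,"rz":0},{"tx":0,"ty":0,"tz":1,"rx":0,"ry":0,"rz":0},{"tx":0,"ty":0,"tz":0.67,"rx":0,"ry":0,"rz":0},{"tx":0,"ty":0,"tz":0,"rx":0,"ry":0,"rz":0}]'
python3 -m creep '[{"tx":0,"ty":0,"tz":0,"rx":0,"ry":0,"rz":0},{"tx":0,"ty":0,"tz":0,"rx":0,"ry":0,"rz":0},{"tx":0,"ty":0,"tz":0,"rx":0,"ry":0,"rz":0},{"tx":0,"ty":0,"tz":0,"rx":0,"ry":0,"rz":0},{"tx":0,"ty":0,"tz":0,"rx":0,"ry":0,"rz":0}]' -1 45
python3 -m creep '[{"tx":0,"ty":0,"tz":0,"rx":0,"ry":0,"rz":0},{"tx":0,"ty":0,"tz":0,"rx":0,"ry":0,"rz":0},{"tx":0,"ty":0,"tz":0,"rx":0,"ry":0,"rz":0},{"tx":0,"ty":0,"tz":0,"rx":0,"ry":0,"rz":0},{"tx":0,"ty":0,"tz":0,"rx":0,"ry":0,"rz":0}]'
```

```text
clock: 7.35
tcp_pos: [425.8, 361.7, 53.0]
tcp_rot: [[0.99, 0.144, -0.001], [0.144, -0.99, -0.001], [-0.001, 0.001, -1.0]]
ft_force: [-0.7, -0.5, 0.2]
opening: 91.8
grip_force: 0.0
clock: 7.85
tcp_pos: [426.3, 361.8, 53.8]
tcp_rot: [[0.99, 0.144, 0.001], [0.144, -0.99, 0.0], [0.001, -0.0, -1.0]]
ft_force: [-0.1, 0.2, -0.1]
opening: 56.5
grip_force: 0.0
clock: 8.35
tcp_pos: [426.0, 361.6, 53.4]
tcp_rot: [[0.99, 0.144, 0.0], [0.144, -0.99, -0.0], [0.0, 0.0, -1.0]]
ft_force: [-0.2, -2.7, 4.0]
opening: 45.8
grip_force: 45.0
```

```bash
python3 -m creep '[{"tx":0,"ty":0,"tz":-0.8,"rx":0,"ry":0,"rz":0},{"tx":0,"ty":0,"tz":-0.8,"rx":0,"ry":0,"rz":0},{"tx":0,"ty":0,"tz":-0.8,"rx":0,"ry":0,"rz":0},{"tx":0,"ty":0,"tz":-0.8,"rx":0,"ry":0,"rz":-0.16},{"tx":0,"ty":0,"tz":-0.8,"rx":0,"ry":0,"rz":-0.16}]'
python3 -m creep '[{"tx":-0.34,"ty":1,"tz":0,"rx":0,"ry":0,"rz":0},{"tx":-0.34,"ty":1,"tz":0,"rx":0,"ry":0,"rz":0},{"tx":-0.34,"ty":1,"tz":0,"rx":0,"ry":0,"rz":0},{"tx":-0.34,"ty":1,"tz":0,"rx":0,"ry":0,"rz":0},{"tx":-0.34,"ty":1,"tz":0,"rx":0,"ry":0,"rz":0}]' >/dev/null
python3 -m creep '[{"tx":-0.34,"ty":1,"tz":0,"rx":0,"ry":0,"rz":0},{"tx":-0.34,"ty":1,"tz":0,"rx":0,"ry":0,"rz":0},{"tx":-0.34,"ty":1,"tz":0,"rx":0,"ry":0,"rz":0},{"tx":-0.34,"ty":1,"tz":0,"rx":0,"ry":0,"rz":0},{"tx":-0.34,"ty":1,"tz":0,"rx":0,"ry":0,"rz":0}]'
python3 - <<'E'
from g import *
a=np.radians(9.86);k,n=np.cos(a),np.sin(a);Rt=np.array([[k,n,0],[n,-k,0],[0,0,-1]])
s=info();c=capture("wrist"); p=cloud(c,s); cv2.imwrite("pics/w2.png",c["image"])
T=np.array([505,164.3]); A=np.array([[k,n],[-n,k]])
t=(p[...,:2]-T)@A.T
# ball tops & rim in tray frame
m=(abs(t[...,0])<141)&(abs(t[...,1])<80)&(p[...,2]>29)&(p[...,2]<42)&(t[...,0]<103)&(t[...,0]>0)
nl,lab,st,cen=cv2.connectedComponentsWithStats(m.astype(np.uint8))
for i in range(1,nl):
    if st[i,4]>15: print(st[i,4],np.median(t[lab==i],0),p[...,2][lab==i].max())
r=(p[...,2]>37)&(p[...,2]<48)&(abs(t[...,0])<152)&(abs(t[...,1])<92)
for lo,hi in((-92,-78),(78,92)):
    y=t[...,1][r&(t[...,1]>lo)&(t[...,1]<hi)&(t[...,0]>20)&(t[...,0]<130)]; print("wall y",np.percentile(y,[3,50,97]) if len(y) else None)
need([395.2,142.1,60],Rt)
E
```

```text
clock: 8.85
tcp_pos: [426.2, 362.0, 135.3]
tcp_rot: [[0.985, 0.173, 0.001], [0.173, -0.985, 0.001], [0.001, -0.0, -1.0]]
ft_force: [0.7, -0.1, -1.9]
opening: 46.0
grip_force: 45.0
clock: 9.85
tcp_pos: [393.5, 152.4, 134.3]
tcp_rot: [[0.985, 0.173, 0.001], [0.173, -0.985, -0.0], [0.001, 0.0, -1.0]]
ft_force: [0.3, 0.0, -1.0]
opening: 45.8
grip_force: 45.0
t 9.85 tcp [393.5 152.4 134.3] op 45.81531564196587 grip 44.995484948158264 F [ 0.3  0.  -1. ]
291 [34.8 78.7] 41.976907907777885
667 [35.8 24.4] 38.006772727347126
653 [ 36.5 -30.4] 37.89573116561496
wall y [-87.3 -84.4 -82.8]
wall y [78.3 79.8 82.6]
shift units [0.1 0.3 3.7] turn units [ 0.  0. -0.]
```

View pics/w2.png

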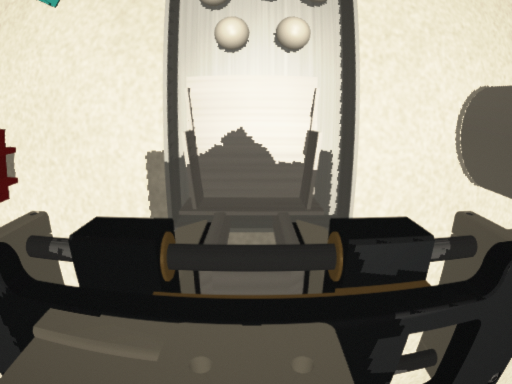

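Pan is level in the grip, with the two near balls centred ahead of the mouth, at (232,33) and (292,33). Lowering onto the tray floor.

```bash
python3 -m creep '[{"tx":0.08,"ty":0.33,"tz":0.7,"rx":0,"ry":0,"rz":0},{"tx":0,"ty":0,"tz":1,"rx":0,"ry":0,"rz":0},{"tx":0,"ty":0,"tz":1,"rx":0,"ry":0,"rz":0},{"tx":0,"ty":0,"tz":0.7,"rx":0,"ry":0,"rz":0},{"tx":0,"ty":0,"tz":0.3,"rx":0,"ry":0,"rz":0}]'
python3 -m creep '[{"tx":0,"ty":0,"tz":0,"rx":0,"ry":0,"rz":0},{"tx":0,"ty":0,"tz":0.05,"rx":0,"ry":0,"rz":0},{"tx":0,"ty":0,"tz":0.05,"rx":0,"ry":0,"rz":0},{"tx":0,"ty":0,"tz":0,"rx":0,"ry":0,"rz":0},{"tx":0,"ty":0,"tz":0,"rx":0,"ry":0,"rz":0}]'
```

```text
clock: 10.4
tcp_pos: [395.7, 146.8, 59.0]
tcp_rot: [[0.985, 0.172, -0.001], [0.172, -0.985, -0.0], [-0.001, 0.0, -1.0]]
ft_force: [0.2, -0.6, -1.3]
opening: 46.2
grip_force: 45.0
clock: 10.9
tcp_pos: [396.4, 146.9, 57.7]
tcp_rot: [[0.985, 0.172, 0.001], [0.172, -0.985, 0.0], [0.001, 0.0, -1.0]]
ft_force: [-0.0, -0.7, -1.5]
opening: 46.0
grip_force: 45.0
```

```bash
python3 -m creep '[{"tx":0.1,"ty":0.12,"tz":0,"rx":0,"ry":0,"rz":0},{"tx":0.25,"ty":0.11,"tz":0,"rx":0,"ry":0,"rz":0},{"tx":0.25,"ty":0,"tz":0,"rx":0,"ry":0,"rz":0},{"tx":0.25,"ty":0,"tz":0,"rx":0,"ry":0,"rz":0},{"tx":0.25,"ty":0,"tz":0,"rx":0,"ry":0,"rz":0}]'
python3 -m creep '[{"tx":0.25,"ty":0,"tz":0,"rx":0,"ry":0,"rz":0},{"tx":0.25,"ty":0,"tz":0,"rx":0,"ry":0,"rz":0},{"tx":0.25,"ty":0,"tz":0,"rx":0,"ry":0,"rz":0},{"tx":0.25,"ty":0,"tz":0,"rx":0,"ry":0,"rz":0},{"tx":0.25,"ty":0,"tz":0,"rx":0,"ry":0,"rz":0}]'
python3 -m creep '[{"tx":0.25,"ty":0,"tz":0,"rx":0,"ry":0,"rz":0},{"tx":0.25,"ty":0,"tz":0,"rx":0,"ry":0,"rz":0},{"tx":0.25,"ty":0,"tz":0,"rx":0,"ry":0,"rz":0},{"tx":0.25,"ty":0,"tz":0,"rx":0,"ry":0,"rz":0},{"tx":0.25,"ty":0,"tz":0,"rx":0,"ry":0,"rz":0}]'
cat > balls.py <<'E'
from g import *
a=np.radians(9.86);k,n=np.cos(a),np.sin(a);T=np.array([505,164.3]); A=np.array([[k,n],[-n,k]])
s=info(); tc=A@(np.array(s["tcp_pos"])[:2]-T); print("tcp tray",tc,"lip x",tc[0]+100)
for nm in("top",):
    c=capture(nm); p=cloud(c,s); t=(p[...,:2]-T)@A.T; im=c["image"]
    u0,v0,u1,v1=170,150,260,270
    cv2.imwrite("/tmp/b.png",cv2.resize(im[v0:v1,u0:u1],None,fx=5,fy=5,interpolation=cv2.INTER_CUBIC))
c=capture("wrist"); cv2.imwrite("/tmp/w.png",c["image"]); p=cloud(c,s)
print([(np.round(d["extent"]),round(d["conf"],2)) for d in search_frame("wrist","ball0")])
E
python3 balls.py; cp /tmp/w.png pics/w3.png
```

```text
clock: 11.4
tcp_pos: [415.8, 144.6, 57.4]
tcp_rot: [[0.985, 0.172, -0.005], [0.172, -0.985, -0.004], [-0.006, 0.003, -1.0]]
ft_force: [-15.4, -5.8, 22.7]
opening: 45.8
grip_force: 45.0
clock: 11.9
tcp_pos: [443.7, 150.5, 57.4]
tcp_rot: [[0.985, 0.172, 0.0], [0.172, -0.985, 0.0], [0.0, -0.0, -1.0]]
ft_force: [-0.9, 0.8, -2.0]
opening: 46.2
grip_force: 45.0
clock: 12.4
tcp_pos: [467.0, 154.5, 57.3]
tcp_rot: [[0.985, 0.172, -0.002], [0.172, -0.985, -0.001], [-0.002, 0.001, -1.0]]
ft_force: [-5.4, -1.1, 6.5]
opening: 45.6
grip_force: 45.0
t 12.4 tcp [467.  154.5  57.3] op 45.56663363591834 grip 44.99796509742737 F [-5.4 -1.1  6.5]
tcp tray [-39.1  -3.2] lip x 60.87399832047874
[(array([219.,  57.,  46.,  49.]), 0.84), (array([295.,  60.,  44.,  44.]), 0.83), (array([329.,  34.,  47.,  47.]), 0.72), (array([262.,  26.,  46.,  48.]), 0.68), (array([179.,  36.,  49.,  41.]), 0.65), (array([253., 185., 149., 220.]), 0.44)]
```

View pics/w3.png

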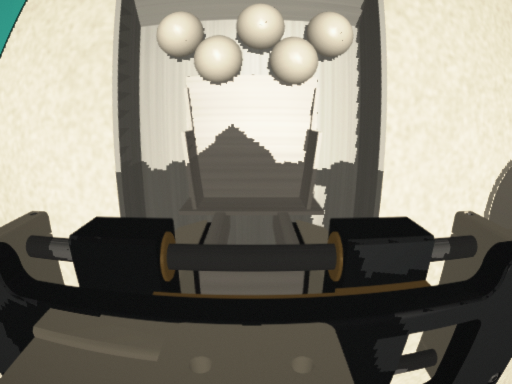

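All five balls are lined up in front of the lip, with two touching it at (219,57) and (295,60). Pushing on to the slope.

```bash
python3 -m creep '[{"tx":0.25,"ty":0,"tz":0,"rx":0,"ry":0,"rz":0},{"tx":0.25,"ty":0,"tz":0,"rx":0,"ry":0,"rz":0},{"tx":0.25,"ty":0,"tz":0,"rx":0,"ry":0,"rz":0},{"tx":0.25,"ty":0,"tz":0,"rx":0,"ry":0,"rz":0},{"tx":0.25,"ty":0,"tz":0,"rx":0,"ry":0,"rz":0}]'
python3 -m creep '[{"tx":0.2,"ty":0,"tz":0,"rx":0,"ry":0,"rz":0},{"tx":0.2,"ty":0,"tz":0,"rx":0,"ry":0,"rz":0},{"tx":0.2,"ty":0,"tz":0,"rx":0,"ry":0,"rz":0},{"tx":0,"ty":0,"tz":0,"rx":0,"ry":0,"rz":0},{"tx":0,"ty":0,"tz":0,"rx":0,"ry":0,"rz":0}]'
python3 balls.py; cp /tmp/w.png pics/w4.png
```

```text
clock: 13.05
tcp_pos: [489.6, 157.9, 57.5]
tcp_rot: [[0.985, 0.172, -0.005], [0.172, -0.985, -0.003], [-0.005, 0.003, -1.0]]
ft_force: [-11.5, -4.2, 14.5]
opening: 45.8
grip_force: 45.0
clock: 13.55
tcp_pos: [502.4, 160.1, 57.4]
tcp_rot: [[0.985, 0.172, -0.003], [0.172, -0.985, -0.002], [-0.004, 0.002, -1.0]]
ft_force: [-7.8, -3.0, 10.7]
opening: 45.6
grip_force: 45.0
t 13.55 tcp [502.4 160.1  57.4] op 45.62911841782645 grip 44.999656677246094 F [-7.8 -3.  10.7]
tcp tray [-3.3 -3.7] lip x 96.72873973503424
[(array([340.,  71.,  47.,  48.]), 0.95), (array([161.,  76.,  43.,  45.]), 0.82), (array([259.,  64.,  46.,  51.]), 0.72), (array([299.,  97.,  49.,  50.]), 0.63), (array([208.,  65.,  49.,  48.]), 0.63), (array([251., 186., 146., 224.]), 0.48)]
```

View pics/w4.png

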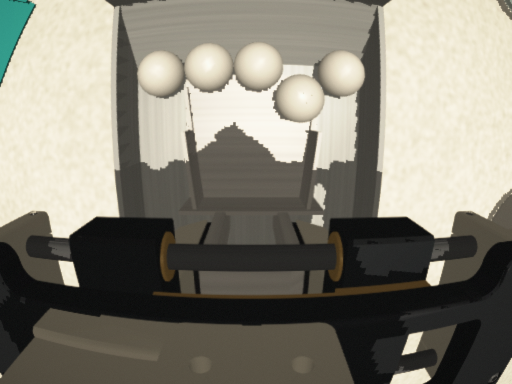

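Ball (299,97) is already in the pan. Balls (208,65) and (259,64) sit at the lip against the slope, and the other two are outside the side walls. I'll push on up the slope while tilting the mouth up.

```bash
python3 -m creep '[{"tx":0.2,"ty":0,"tz":0,"rx":0,"ry":0,"rz":0},{"tx":0.15,"ty":0,"tz":0,"rx":0,"ry":0.2,"rz":0},{"tx":0.25,"ty":0,"tz":0,"rx":0,"ry":0.5,"rz":0},{"tx":0.25,"ty":0,"tz":0,"rx":0,"ry":0.5,"rz":0},{"tx":0.25,"ty":0,"tz":0,"rx":0,"ry":0.5,"rz":0}]'
python3 -m creep '[{"tx":0.25,"ty":0,"tz":0,"rx":0,"ry":0.5,"rz":0},{"tx":0.25,"ty":0,"tz":0,"rx":0,"ry":0.5,"rz":0},{"tx":0.2,"ty":0,"tz":0,"rx":0,"ry":0.5,"rz":0},{"tx":0.2,"ty":0,"tz":0,"rx":0,"ry":0.5,"rz":0},{"tx":0,"ty":0,"tz":0,"rx":0,"ry":0.3,"rz":0}]'
python3 balls.py; cp /tmp/w.png pics/w5.png
```

```text
clock: 14.2
tcp_pos: [517.6, 162.9, 56.6]
tcp_rot: [[0.976, 0.172, 0.134], [0.171, -0.985, 0.019], [0.135, 0.004, -0.991]]
ft_force: [-29.2, -6.8, 27.7]
opening: 45.8
grip_force: 45.0
clock: 14.7
tcp_pos: [531.0, 165.2, 57.3]
tcp_rot: [[0.931, 0.174, 0.322], [0.166, -0.985, 0.052], [0.326, 0.005, -0.945]]
ft_force: [-30.8, -4.5, 19.3]
opening: 45.8
grip_force: 44.9
t 14.7 tcp [531.  165.2  57.3] op 45.757458414844514 grip 44.90115523338318 F [-30.8  -4.5  19.3]
tcp tray [25.8 -3.5] lip x 125.79213858996914
[(array([258., 133.,  44.,  43.]), 0.87), (array([295., 155.,  44.,  47.]), 0.86), (array([332., 136.,  38.,  43.]), 0.79), (array([171., 139.,  41.,  47.]), 0.77), (array([214., 130.,  47.,  46.]), 0.62)]
```

View pics/w5.png

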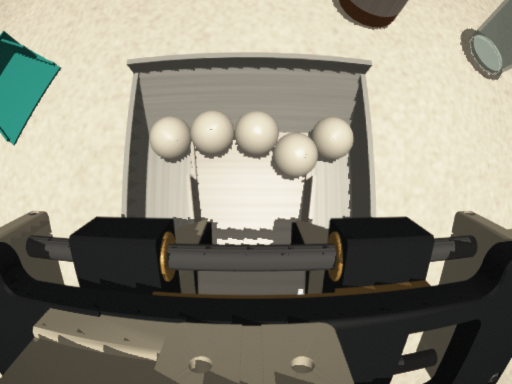

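```bash
cat > fl.py <<'E'
from g import *
s=info(); c=capture("wrist"); p=cloud(c,s); cv2.imwrite("/tmp/w.png",c["image"])
r=np.array(s["tcp_rot"]); k=np.array([r[0,0],r[1,0]]); k/=np.linalg.norm(k)
tp=np.array(s["tcp_pos"]); d=p-tp; L=d[...,:2]@k; Y=d[...,:2]@np.array([-k[1],k[0]])
print("tool pitch up",np.degrees(np.arcsin(r[2,0])))
m=(abs(Y)<25)&(L>0)&(L<130)&np.isfinite(L)
# profile along centreline strips: L vs height rel world
for y0 in(-20,0,20):
    mm=m&(abs(Y-y0)<3); l=L[mm]; z=p[...,2][mm]
    print(y0,[(int(a),round(float(np.median(z[abs(l-a)<2.5])),0)) for a in range(10,130,8) if (abs(l-a)<2.5).sum()>2])
E
python3 fl.py
```

```text
t 14.85 tcp [531.2 165.2  57.3] op 45.55441316179243 grip 44.87627863883972 F [-37.9  -5.6  26.5]
tool pitch up 19.014031387292718
-20 [(10, 8.0), (18, 8.0), (26, 8.0), (34, 8.0), (42, 8.0), (50, 29.0), (58, 33.0), (66, 29.0), (74, 28.0), (82, 10.0), (90, 18.0), (98, 25.0), (106, 34.0), (114, 45.0)]
0 [(10, 8.0), (18, 8.0), (26, 8.0), (34, 8.0), (42, 7.0), (50, 7.0), (58, 23.0), (66, 37.0), (74, 38.0), (82, 35.0), (90, 19.0), (98, 25.0), (106, 33.0), (114, 46.0), (122, 57.0)]
20 [(10, 8.0), (18, 8.0), (26, 8.0), (34, 8.0), (42, 8.0), (50, 7.0), (58, 8.0), (66, 34.0), (74, 37.0), (82, 35.0), (90, 19.0), (98, 25.0), (106, 33.0), (114, 44.0)]
```

```bash
cat >> fl.py <<'E'
print("walls/back")
fin=np.isfinite(L)
for y0 in(-40,-38,-36,36,38,40,42):
    mm=fin&(abs(Y-y0)<1.5); l=L[mm]; z=p[...,2][mm]; i=(z>32)&(z<46)&(l<45); print(y0,"high wall L range",(l[i].min(),l[i].max()) if i.any() else None)
mm=fin&(abs(Y)<28)&(L<15)&(L>-70); l=L[mm]; z=p[...,2][mm]
for a in range(-64,16,6): 
    i=abs(l-a)<3
    if i.sum()>2: print(a,i.sum(),np.percentile(z[i],[5,50,95]))
i=(p[...,2]>97)&(p[...,2]<112)&fin&(abs(Y)<30)&(abs(L)<70)
if i.sum()>5: print("bar",i.sum(),L[i].min(),L[i].max(),Y[i].min(),Y[i].max())
E
python3 fl.py | sed -n '/walls/,$p'
```

```text
walls/back
-40 high wall L range (np.float64(8.393066404772016), np.float64(38.77793248305373))
-38 high wall L range (np.float64(9.048895289171428), np.float64(44.84415007804159))
-36 high wall L range (np.float64(42.701803589164705), np.float64(44.7943532400333))
36 high wall L range (np.float64(9.249329917484085), np.float64(15.879464190479363))
38 high wall L range (np.float64(8.581683678745152), np.float64(40.04220556647932))
40 high wall L range (np.float64(12.494863153256684), np.float64(40.308595954516576))
42 high wall L range (np.float64(26.933132857014908), np.float64(40.1046670843236))
-22 543 [ 99.7 105.5 165.8]
-16 3709 [104.4 124.7 176.4]
-10 13523 [106.1 166.6 175.5]
-4 2759 [  7.4 145.  151.5]
2 5158 [  7.8 145.4 153.2]
8 1806 [  7.2 136.7 153.1]
14 499 [  6.8   8.  137.7]
bar 2906 -22.510946550385462 -9.788772269303482 -26.026209728885966 25.16107553622033
```

The scoop stayed level: it slipped about 19° and 17 mm in the grip when it jammed on the slope. Its lip is under the balls now. I'll regrip square and harder, then tilt without pushing.

```bash
python3 -m creep '[{"tx":0,"ty":0,"tz":0,"rx":0,"ry":0,"rz":0},{"tx":0,"ty":0,"tz":0,"rx":0,"ry":0,"rz":0},{"tx":0,"ty":0,"tz":0,"rx":0,"ry":0,"rz":0},{"tx":0,"ty":0,"tz":0,"rx":0,"ry":0,"rz":0},{"tx":0,"ty":0,"tz":0,"rx":0,"ry":0,"rz":0}]' 1 
python3 -m creep '[{"tx":0,"ty":0,"tz":0,"rx":0,"ry":-0.76,"rz":0},{"tx":0,"ty":0,"tz":0,"rx":0,"ry":-0.76,"rz":0},{"tx":0,"ty":0,"tz":0,"rx":0,"ry":-0.76,"rz":0},{"tx":0,"ty":0,"tz":0,"rx":0,"ry":-0.76,"rz":0},{"tx":0,"ty":0,"tz":0,"rx":0,"ry":-0.76,"rz":0}]'
python3 -m creep '[{"tx":-0.4,"ty":0,"tz":0,"rx":0,"ry":0,"rz":0},{"tx":-0.4,"ty":0,"tz":0,"rx":0,"ry":0,"rz":0},{"tx":-0.2,"ty":0,"tz":0,"rx":0,"ry":0,"rz":0},{"tx":0,"ty":0,"tz":0,"rx":0,"ry":0,"rz":0},{"tx":0,"ty":0,"tz":0,"rx":0,"ry":0,"rz":0}]'
python3 fl.py
```

```text
clock: 15.45
tcp_pos: [543.9, 167.9, 62.2]
tcp_rot: [[0.926, 0.171, 0.338], [0.161, -0.985, 0.059], [0.343, -0.0, -0.939]]
ft_force: [-1.1, 0.5, 0.6]
opening: 80.6
grip_force: 0.0
clock: 15.95
tcp_pos: [543.7, 167.6, 62.3]
tcp_rot: [[0.985, 0.171, 0.015], [0.171, -0.985, 0.003], [0.015, -0.001, -1.0]]
ft_force: [0.6, -0.1, -0.3]
opening: 91.7
grip_force: 0.0
clock: 16.45
tcp_pos: [523.1, 164.4, 61.9]
tcp_rot: [[0.985, 0.172, 0.018], [0.172, -0.985, 0.003], [0.018, 0.001, -1.0]]
ft_force: [0.3, -0.7, -1.0]
opening: 91.7
grip_force: 0.0
t 16.45 tcp [523.1 164.4  61.9] op 91.74448655514881 grip 0.0 F [ 0.3 -0.7 -1. ]
tool pitch up 1.036790608984403
-20 [(10, 7.0), (18, 171.0), (26, 165.0), (34, 7.0), (42, 7.0), (50, 8.0), (58, 29.0), (66, 32.0), (74, 30.0), (82, 31.0), (90, 10.0), (98, 17.0), (106, 25.0), (114, 33.0), (122, 43.0)]
0 [(10, 7.0), (18, 8.0), (26, 169.0), (34, 7.0), (42, 7.0), (50, 8.0), (58, 7.0), (66, 26.0), (74, 37.0), (82, 38.0), (90, 35.0), (98, 18.0), (106, 25.0), (114, 33.0), (122, 43.0)]
20 [(10, 7.0), (18, 8.0), (26, 165.0), (34, 8.0), (42, 8.0), (50, 7.0), (58, 8.
[... 303 characters left out ...]
ange (np.float64(-3.9837628889605354), np.float64(9.804445172975685))
36 high wall L range (np.float64(-3.9740152091954344), np.float64(34.97172284353544))
38 high wall L range (np.float64(-3.817690772517289), np.float64(44.895161216625745))
40 high wall L range (np.float64(-3.9341270371007346), np.float64(44.895161216625745))
42 high wall L range (np.float64(-3.993788795709318), np.float64(44.50596770466707))
-28 161 [3.7 4.7 5.5]
-22 304 [3.5 4.9 9.3]
-16 144 [  3.7   5.5 104.5]
-10 901 [ 48.  104.7 105.7]
-4 2925 [ 18.6  99.8 105.3]
2 1126 [ 6.5  8.3 36.4]
8 573 [6.3 7.2 8.3]
14 460 [  6.1   7.4 171.3]
bar 2449 -13.487085904814556 -1.0947074079626093 -24.555592387672974 21.802922109210584
```

```bash
python3 -m creep '[{"tx":-0.35,"ty":0,"tz":0.1,"rx":0,"ry":-0.2,"rz":0},{"tx":-0.33,"ty":0,"tz":0.1,"rx":0,"ry":0,"rz":0},{"tx":0,"ty":0,"tz":0,"rx":0,"ry":0,"rz":0},{"tx":0,"ty":0,"tz":0,"rx":0,"ry":0,"rz":0},{"tx":0,"ty":0,"tz":0,"rx":0,"ry":0,"rz":0}]'
python3 -m creep '[{"tx":0,"ty":0,"tz":0,"rx":0,"ry":0,"rz":0},{"tx":0,"ty":0,"tz":0,"rx":0,"ry":0,"rz":0},{"tx":0,"ty":0,"tz":0,"rx":0,"ry":0,"rz":0},{"tx":0,"ty":0,"tz":0,"rx":0,"ry":0,"rz":0},{"tx":0,"ty":0,"tz":0,"rx":0,"ry":0,"rz":0}]' -1 60
python3 -m creep '[{"tx":0,"ty":0,"tz":0,"rx":0,"ry":0,"rz":0},{"tx":0,"ty":0,"tz":0,"rx":0,"ry":0,"rz":0},{"tx":0,"ty":0,"tz":0,"rx":0,"ry":0,"rz":0},{"tx":0,"ty":0,"tz":0,"rx":0,"ry":0,"rz":0},{"tx":0,"ty":0,"tz":0,"rx":0,"ry":0,"rz":0}]'
python3 fl.py | sed -n '/walls/,$p;3,6p'
```

```text
clock: 17.0
tcp_pos: [510.3, 162.1, 57.5]
tcp_rot: [[0.985, 0.172, 0.0], [0.172, -0.985, 0.0], [0.0, -0.0, -1.0]]
ft_force: [0.2, 0.4, 1.0]
opening: 91.8
grip_force: 0.0
clock: 17.5
tcp_pos: [510.1, 162.1, 57.5]
tcp_rot: [[0.985, 0.172, 0.0], [0.172, -0.985, 0.0], [0.0, -0.0, -1.0]]
ft_force: [0.8, -0.2, 0.8]
opening: 56.4
grip_force: 0.0
clock: 18.0
tcp_pos: [510.1, 162.0, 57.5]
tcp_rot: [[0.985, 0.172, 0.0], [0.172, -0.985, -0.0], [0.0, 0.0, -1.0]]
ft_force: [0.7, -1.3, 0.3]
opening: 45.9
grip_force: 60.0
-20 [(10, 63.0), (18, 166.0), (26, 162.0), (34, 8.0), (42, 7.0), (50, 8.0), (58, 8.0), (66, 8.0), (74, 31.0), (82, 32.0), (90, 29.0), (98, 31.0), (106, 13.0), (114, 20.0), (122, 28.0)]
0 [(10, 31.0), (18, 7.0), (26, 165.0), (34, 8.0), (42, 8.0), (50, 8.0), (58, 7.0), (66, 8.0), (74, 7.0), (82, 32.0), (90, 38.0), (98, 38.0), (106, 33.0), (114, 20.0), (122, 28.0)]
20 [(10, 63.0), (18, 7.0), (26, 166.0), (34, 8.0), (42, 7.0), (50, 7.0), (58, 8.0), (66, 8.0), (74, 8.0), (82, 27.0), (90, 37.0), (98, 37.0), (106, 33.0), (114, 20.0), (122, 28.0)]
walls/back
walls/back
-40 high wall L ran
[... 163 characters left out ...]
ll L range (np.float64(9.416912030130757), np.float64(25.309987672873245))
36 high wall L range (np.float64(9.427175300722606), np.float64(42.85984534789941))
38 high wall L range (np.float64(9.389086114129928), np.float64(44.59435796051329))
40 high wall L range (np.float64(9.389086114129928), np.float64(44.658313387908834))
42 high wall L range (np.float64(9.663806134163247), np.float64(12.615679289752588))
-28 150 [3.8 4.8 5.6]
-22 331 [3.7 4.7 5.9]
-16 325 [3.7 4.7 5.7]
-10 525 [  3.9   5.4 105. ]
-4 1715 [  4.3 104.5 105.8]
2 1601 [ 53.7 104.8 114.5]
8 1071 [ 40.2  79.8 126. ]
14 2785 [  7.1  39.5 128.5]
bar 2861 -8.636094449555447 7.666668619683324 -26.40120686171124 24.861705232252156
```

```bash
python3 -m creep '[{"tx":0,"ty":0,"tz":0,"rx":0,"ry":0.4,"rz":0},{"tx":0.08,"ty":0,"tz":0,"rx":0,"ry":0.5,"rz":0},{"tx":0.1,"ty":0,"tz":0,"rx":0,"ry":0.5,"rz":0},{"tx":0.1,"ty":0,"tz":0,"rx":0,"ry":0.5,"rz":0},{"tx":0.1,"ty":0,"tz":0,"rx":0,"ry":0.5,"rz":0}]'
python3 -m creep '[{"tx":0.05,"ty":0,"tz":0,"rx":0,"ry":0.5,"rz":0},{"tx":0,"ty":0,"tz":0,"rx":0,"ry":0.5,"rz":0},{"tx":0,"ty":0,"tz":0,"rx":0,"ry":0.5,"rz":0},{"tx":0,"ty":0,"tz":-0.1,"rx":0,"ry":0.2,"rz":0},{"tx":0,"ty":0,"tz":-0.1,"rx":0,"ry":0,"rz":0}]'
python3 fl.py | head -5; cp /tmp/w.png pics/w6.png
```

```text
clock: 18.55
tcp_pos: [513.9, 162.6, 57.8]
tcp_rot: [[0.964, 0.172, 0.201], [0.168, -0.985, 0.033], [0.204, 0.002, -0.979]]
ft_force: [-9.7, -2.7, 11.7]
opening: 46.2
grip_force: 60.0
clock: 19.05
tcp_pos: [515.3, 163.2, 61.6]
tcp_rot: [[0.923, 0.173, 0.343], [0.163, -0.985, 0.059], [0.348, 0.001, -0.937]]
ft_force: [0.5, 0.1, -4.4]
opening: 45.7
grip_force: 60.0
t 19.05 tcp [515.3 163.2  61.6] op 45.65767737347613 grip 59.99864101409912 F [ 0.5  0.1 -4.4]
tool pitch up 20.381072948633612
-20 [(10, 12.0), (18, 13.0), (26, 14.0), (34, 15.0), (42, 16.0), (50, 17.0), (58, 39.0), (66, 45.0), (74, 43.0), (82, 20.0), (90, 21.0), (98, 11.0), (106, 17.0), (114, 25.0), (122, 33.0)]
0 [(10, 12.0), (18, 13.0), (26, 14.0), (34, 15.0), (42, 16.0), (50, 17.0), (58, 18.0), (66, 45.0), (74, 51.0), (82, 50.0), (90, 46.0), (106, 17.0), (114, 25.0), (122, 34.0)]
20 [(10, 13.0), (18, 13.0), (26, 14.0), (34, 15.0), (42, 16.0), (50, 33.0), (58, 46.0), (66, 48.0), (74, 44.0), (82, 20.0), (90, 21.0), (98, 10.0), (106, 17.0), (114, 25.0), (122, 33.0)]
```

View pics/w6.png

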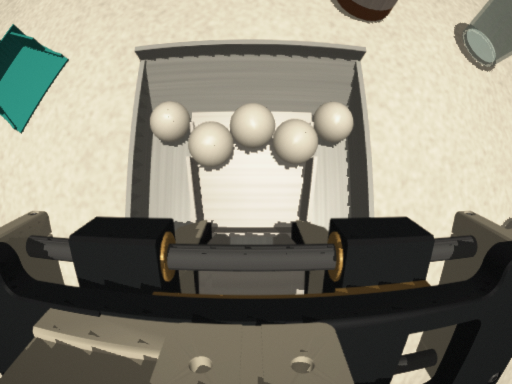

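Three balls lie in the pan, at (210,145), (253,125) and (296,142). The pan is tilted up about 6° and lifted off. The other two balls remain in the tray corners. Tilting more, then checking before I lift.

```bash
python3 -m creep '[{"tx":0,"ty":0,"tz":-0.1,"rx":0,"ry":0.5,"rz":0},{"tx":0,"ty":0,"tz":-0.1,"rx":0,"ry":0.5,"rz":0},{"tx":0,"ty":0,"tz":-0.1,"rx":0,"ry":0.5,"rz":0},{"tx":0,"ty":0,"tz":-0.1,"rx":0,"ry":0.5,"rz":0},{"tx":0,"ty":0,"tz":-0.1,"rx":0,"ry":0,"rz":0}]'
python3 fl.py | head -5
```

```text
clock: 19.6
tcp_pos: [527.5, 165.4, 116.9]
tcp_rot: [[0.881, 0.175, 0.439], [0.16, -0.985, 0.071], [0.445, 0.008, -0.896]]
ft_force: [0.0, 0.1, -3.5]
opening: 45.7
grip_force: 60.0
t 19.6 tcp [527.5 165.4 116.9] op 45.7115877617643 grip 59.99832272529602 F [ 0.   0.1 -3.5]
tool pitch up 26.409603771540365
-20 [(10, 72.0), (18, 70.0), (26, 71.0), (34, 73.0), (42, 75.0), (50, 77.0), (58, 97.0), (66, 106.0), (74, 106.0), (82, 84.0), (90, 85.0), (98, 87.0), (122, 57.0)]
0 [(10, 75.0), (18, 70.0), (26, 71.0), (34, 73.0), (42, 74.0), (50, 76.0), (58, 78.0), (66, 103.0), (74, 114.0), (82, 114.0), (90, 111.0), (122, 57.0)]
20 [(10, 79.0), (18, 69.0), (26, 71.0), (34, 73.0), (42, 74.0), (50, 77.0), (58, 106.0), (66, 110.0), (74, 108.0), (82, 102.0), (90, 84.0), (98, 86.0), (122, 55.0)]
```

```bash
python3 -m creep '[{"tx":0.1,"ty":0,"tz":-0.2,"rx":0,"ry":0,"rz":0},{"tx":0.2,"ty":0,"tz":-0.4,"rx":0,"ry":0,"rz":0},{"tx":0.2,"ty":0,"tz":-0.4,"rx":0,"ry":0,"rz":0},{"tx":0.2,"ty":0,"tz":-0.4,"rx":0,"ry":0,"rz":0},{"tx":0.1,"ty":0,"tz":-0.2,"rx":0,"ry":0,"rz":0}]'
python3 fl.py | head -5; python3 -c "
from g import *
print(np.round(get_state()['joint_pos'],2))"
```

```text
clock: 20.15
tcp_pos: [526.7, 165.0, 150.9]
tcp_rot: [[0.883, 0.174, 0.436], [0.16, -0.985, 0.07], [0.441, 0.008, -0.897]]
ft_force: [0.1, -0.0, -3.2]
opening: 46.1
grip_force: 60.0
t 20.15 tcp [526.7 165.  150.9] op 46.076694523023185 grip 59.99816536903381 F [ 0.1 -0.  -3.2]
tool pitch up 26.180714917248473
-20 [(10, 104.0), (18, 104.0), (26, 105.0), (34, 107.0), (42, 109.0), (50, 110.0), (58, 131.0), (66, 140.0), (74, 140.0), (82, 118.0), (90, 119.0), (98, 120.0)]
0 [(10, 103.0), (18, 104.0), (26, 105.0), (34, 107.0), (42, 109.0), (50, 110.0), (58, 112.0), (66, 137.0), (74, 147.0), (82, 148.0), (90, 145.0)]
20 [(10, 106.0), (18, 103.0), (26, 105.0), (34, 107.0), (42, 108.0), (50, 110.0), (58, 140.0), (66, 144.0), (74, 142.0), (90, 119.0), (98, 120.0)]
[-0.2  0.2 -0.2  2.3  0.6  0.3 -2.4]
```

```bash
python3 -m creep '[{"tx":-0.1,"ty":0.2,"tz":-0.07,"rx":0,"ry":0,"rz":0},{"tx":-0.2,"ty":0.4,"tz":-0.13,"rx":0,"ry":0,"rz":0},{"tx":-0.31,"ty":0.62,"tz":-0.2,"rx":0,"ry":0,"rz":0},{"tx":-0.31,"ty":0.62,"tz":-0.2,"rx":0,"ry":0,"rz":0},{"tx":-0.31,"ty":0.62,"tz":-0.2,"rx":0,"ry":0,"rz":0}]' >/dev/null
python3 -m creep '[{"tx":-0.31,"ty":0.62,"tz":-0.2,"rx":0,"ry":0,"rz":0},{"tx":-0.31,"ty":0.62,"tz":-0.2,"rx":0,"ry":0,"rz":0},{"tx":-0.31,"ty":0.62,"tz":-0.2,"rx":0,"ry":0,"rz":0},{"tx":-0.31,"ty":0.62,"tz":-0.2,"rx":0,"ry":0,"rz":0},{"tx":-0.31,"ty":0.62,"tz":-0.2,"rx":0,"ry":0,"rz":0}]'
python3 -m creep '[{"tx":-0.31,"ty":0.62,"tz":-0.2,"rx":0,"ry":0,"rz":0},{"tx":-0.31,"ty":0.62,"tz":-0.2,"rx":0,"ry":0,"rz":0},{"tx":-0.31,"ty":0.62,"tz":-0.2,"rx":0,"ry":0,"rz":0},{"tx":-0.2,"ty":0.4,"tz":-0.13,"rx":0,"ry":0,"rz":0},{"tx":-0.1,"ty":0.2,"tz":-0.07,"rx":0,"ry":0,"rz":0}]'
python3 fl.py | head -5; python3 -c "
from g import *
print(np.round(get_state()['joint_pos'],2))"
```

```text
clock: 21.2
tcp_pos: [480.1, 43.3, 158.5]
tcp_rot: [[0.884, 0.175, 0.434], [0.161, -0.985, 0.069], [0.44, 0.009, -0.898]]
ft_force: [-0.3, -0.2, -3.7]
opening: 46.0
grip_force: 60.0
clock: 21.7
tcp_pos: [460.6, -10.3, 163.0]
tcp_rot: [[0.883, 0.174, 0.436], [0.16, -0.985, 0.069], [0.441, 0.009, -0.898]]
ft_force: [0.0, 0.6, -3.8]
opening: 45.7
grip_force: 60.0
t 21.7 tcp [460.6 -10.3 163. ] op 45.73831126328657 grip 59.99819755554199 F [ 0.   0.6 -3.8]
tool pitch up 26.15840383343592
-20 [(10, 115.0), (18, 116.0), (26, 118.0), (34, 119.0), (42, 121.0), (50, 122.0), (58, 143.0), (66, 152.0), (74, 151.0), (82, 130.0), (90, 131.0), (98, 132.0)]
0 [(10, 114.0), (18, 116.0), (26, 117.0), (34, 119.0), (42, 121.0), (50, 122.0), (58, 124.0), (66, 149.0), (74, 159.0), (82, 160.0), (90, 157.0)]
20 [(10, 119.0), (18, 115.0), (26, 117.0), (34, 119.0), (42, 120.0), (50, 123.0), (58, 153.0), (66, 156.0), (74, 153.0), (90, 130.0), (98, 132.0)]
[ 0.8  0.  -0.7  2.4 -0.3  0.2 -1.1]
```

```bash
python3 -m creep '[{"tx":0,"ty":0,"tz":0,"rx":-0.2,"ry":0,"rz":0.4},{"tx":0,"ty":0,"tz":0,"rx":-0.35,"ry":0,"rz":0.7},{"tx":0,"ty":0,"tz":0,"rx":-0.44,"ry":0,"rz":0.9},{"tx":0,"ty":0,"tz":0,"rx":-0.44,"ry":0,"rz":0.9},{"tx":0,"ty":0,"tz":0,"rx":-0.44,"ry":0,"rz":0.9}]'
python3 -m creep '[{"tx":0,"ty":0,"tz":0,"rx":-0.44,"ry":0,"rz":0.9},{"tx":0,"ty":0,"tz":0,"rx":-0.44,"ry":0,"rz":0.9},{"tx":0,"ty":0,"tz":0,"rx":-0.44,"ry":0,"rz":0.9},{"tx":0,"ty":0,"tz":0,"rx":-0.44,"ry":0,"rz":0.9},{"tx":0,"ty":0,"tz":0,"rx":-0.44,"ry":0,"rz":0.9}]'
python3 fl.py | head -5; python3 -c "
from g import *
print(np.round(get_state()['joint_pos'],2))"
```

```text
clock: 22.25
tcp_pos: [457.6, -10.3, 160.3]
tcp_rot: [[0.9, -0.078, 0.43], [-0.066, -0.997, -0.042], [0.432, 0.009, -0.902]]
ft_force: [-0.6, -0.9, -4.5]
opening: 45.8
grip_force: 60.0
clock: 22.75
tcp_pos: [454.7, -17.4, 163.8]
tcp_rot: [[0.872, -0.288, 0.396], [-0.257, -0.957, -0.132], [0.417, 0.013, -0.909]]
ft_force: [-0.6, -0.2, -4.3]
opening: 45.7
grip_force: 60.0
t 22.75 tcp [454.7 -17.4 163.8] op 45.71250194802504 grip 59.99738931655884 F [-0.6 -0.2 -4.3]
tool pitch up 24.63808694221848
-20 [(10, 119.0), (18, 116.0), (26, 118.0), (34, 119.0), (42, 121.0), (50, 122.0), (58, 142.0), (66, 150.0), (74, 151.0), (82, 129.0), (90, 130.0), (98, 131.0)]
0 [(10, 119.0), (18, 116.0), (26, 118.0), (34, 119.0), (42, 120.0), (50, 122.0), (58, 123.0), (66, 148.0), (74, 158.0), (82, 159.0), (90, 156.0)]
20 [(10, 120.0), (18, 116.0), (26, 117.0), (34, 119.0), (42, 120.0), (50, 139.0), (58, 153.0), (66, 155.0), (74, 152.0), (90, 129.0), (98, 130.0)]
[ 0.2  0.  -0.3  2.4  0.6  0.4 -2.6]
```

Joint 7 is near its limit turning this way. I'll turn back the other way and pour from the jar's −y side instead.

```bash
python3 -m creep '[{"tx":0.1,"ty":0,"tz":-0.2,"rx":0.2,"ry":0,"rz":-0.45},{"tx":0.25,"ty":0,"tz":-0.55,"rx":0.42,"ry":0,"rz":-0.9},{"tx":0.25,"ty":0,"tz":-0.55,"rx":0.42,"ry":0,"rz":-0.9},{"tx":0.25,"ty":0,"tz":-0.55,"rx":0.42,"ry":0,"rz":-0.9},{"tx":0.25,"ty":0,"tz":-0.55,"rx":0.42,"ry":0,"rz":-0.9}]'
python3 fl.py | head -5; python3 -c "
from g import *
print(np.round(get_state()['joint_pos'],2))"
```

```text
clock: 23.3
tcp_pos: [453.7, -17.6, 205.9]
tcp_rot: [[0.912, 0.028, 0.409], [0.032, -1.0, -0.001], [0.408, 0.014, -0.913]]
ft_force: [-0.0, -0.4, -4.6]
opening: 45.7
grip_force: 60.0
t 23.3 tcp [453.7 -17.6 205.9] op 45.662219255964885 grip 59.998117089271545 F [-0.  -0.4 -4.6]
tool pitch up 24.09726040585021
-20 [(10, 158.0), (18, 158.0), (26, 160.0), (34, 161.0), (42, 163.0), (50, 164.0), (58, 183.0), (66, 192.0), (74, 191.0), (82, 170.0), (90, 171.0), (98, 171.0)]
0 [(10, 158.0), (18, 158.0), (26, 160.0), (34, 161.0), (42, 162.0), (50, 164.0), (58, 165.0), (66, 190.0), (74, 199.0), (82, 200.0), (90, 197.0)]
20 [(10, 160.0), (18, 158.0), (26, 159.0), (34, 161.0), (42, 162.0), (50, 184.0), (58, 195.0), (66, 197.0), (74, 193.0), (82, 169.0), (90, 170.0), (98, 171.0)]
[ 0.2 -0.1 -0.2  2.4 -0.   0.4 -1.5]
```

```bash
python3 -m creep '[{"tx":0,"ty":0,"tz":0,"rx":0.41,"ry":0,"rz":-0.9},{"tx":0,"ty":0,"tz":0,"rx":0.41,"ry":0,"rz":-0.9},{"tx":0,"ty":0,"tz":0,"rx":0.41,"ry":0,"rz":-0.9},{"tx":0,"ty":0,"tz":0,"rx":0.41,"ry":0,"rz":-0.9},{"tx":0,"ty":0,"tz":0,"rx":0.41,"ry":0,"rz":-0.9}]' >/dev/null
python3 -m creep '[{"tx":0,"ty":0,"tz":0,"rx":0.41,"ry":0,"rz":-0.9},{"tx":0,"ty":0,"tz":0,"rx":0.41,"ry":0,"rz":-0.9},{"tx":0,"ty":0,"tz":0,"rx":0.41,"ry":0,"rz":-0.9},{"tx":0,"ty":0,"tz":0,"rx":0.41,"ry":0,"rz":-0.9},{"tx":0,"ty":0,"tz":0,"rx":0.41,"ry":0,"rz":-0.9}]'
python3 -m creep '[{"tx":0,"ty":0,"tz":0,"rx":0.41,"ry":0,"rz":-0.9},{"tx":0,"ty":0,"tz":0,"rx":0.41,"ry":0,"rz":-0.9},{"tx":0,"ty":0,"tz":0,"rx":0.41,"ry":0,"rz":-0.9},{"tx":0,"ty":0,"tz":0,"rx":0.3,"ry":0,"rz":-0.7},{"tx":0,"ty":0,"tz":0,"rx":0.1,"ry":0,"rz":-0.3}]'
python3 fl.py | head -5; python3 -c "
from g import *
print(np.round(get_state()['joint_pos'],2)); need([480,-253,206])"
```

```text
clock: 24.35
tcp_pos: [453.9, -18.4, 205.2]
tcp_rot: [[0.577, 0.776, 0.254], [0.713, -0.631, 0.308], [0.399, 0.004, -0.917]]
ft_force: [0.4, -0.2, -3.5]
opening: 45.7
grip_force: 60.0
clock: 24.85
tcp_pos: [454.6, -18.7, 205.3]
tcp_rot: [[0.297, 0.946, 0.132], [0.868, -0.325, 0.376], [0.398, 0.003, -0.917]]
ft_force: [-0.0, 0.1, -3.8]
opening: 46.0
grip_force: 60.0
t 24.85 tcp [454.6 -18.7 205.3] op 46.03437246954247 grip 59.99805986881256 F [-0.   0.1 -3.8]
tool pitch up 23.48123130351368
-20 [(10, 157.0), (18, 158.0), (26, 159.0), (34, 160.0), (42, 162.0), (50, 163.0), (58, 185.0), (66, 192.0), (74, 190.0), (82, 168.0), (90, 169.0)]
0 [(10, 157.0), (18, 158.0), (26, 159.0), (34, 160.0), (42, 161.0), (50, 163.0), (58, 164.0), (66, 193.0), (74, 199.0), (82, 198.0), (90, 194.0)]
20 [(10, 157.0), (18, 157.0), (26, 159.0), (34, 160.0), (42, 162.0), (50, 192.0), (58, 195.0), (66, 194.0), (74, 189.0), (82, 168.0), (90, 169.0)]
[ 0.2  0.1  0.1  2.1 -0.5  0.9  0.3]
shift units [-9.8  5.  -4.3] turn units
```

```bash
python3 -m creep '[{"tx":0,"ty":0,"tz":0,"rx":0,"ry":0.8,"rz":0},{"tx":0,"ty":0,"tz":0,"rx":0,"ry":0.8,"rz":0},{"tx":-0.17,"ty":0.08,"tz":-0.1,"rx":0,"ry":0,"rz":0},{"tx":-0.34,"ty":0.17,"tz":-0.2,"rx":0,"ry":0,"rz":0},{"tx":-0.5,"ty":0.25,"tz":-0.31,"rx":0,"ry":0,"rz":0}]'
python3 -m creep '[{"tx":-0.5,"ty":0.25,"tz":-0.31,"rx":0,"ry":0,"rz":0},{"tx":-0.5,"ty":0.25,"tz":-0.31,"rx":0,"ry":0,"rz":0},{"tx":-0.5,"ty":0.25,"tz":-0.31,"rx":0,"ry":0,"rz":0},{"tx":-0.5,"ty":0.25,"tz":-0.31,"rx":0,"ry":0,"rz":0},{"tx":-0.5,"ty":0.25,"tz":-0.31,"rx":0,"ry":0,"rz":0}]' >/dev/null
python3 -m creep '[{"tx":-0.5,"ty":0.25,"tz":-0.31,"rx":0,"ry":0,"rz":0},{"tx":-0.5,"ty":0.25,"tz":-0.31,"rx":0,"ry":0,"rz":0},{"tx":-0.5,"ty":0.25,"tz":-0.31,"rx":0,"ry":0,"rz":0},{"tx":-0.5,"ty":0.25,"tz":-0.31,"rx":0,"ry":0,"rz":0},{"tx":-0.5,"ty":0.25,"tz":-0.31,"rx":0,"ry":0,"rz":0}]' >/dev/null
python3 -m creep '[{"tx":-0.5,"ty":0.25,"tz":-0.31,"rx":0,"ry":0,"rz":0},{"tx":-0.5,"ty":0.25,"tz":-0.31,"rx":0,"ry":0,"rz":0},{"tx":-0.5,"ty":0.25,"tz":-0.31,"rx":0,"ry":0,"rz":0},{"tx":-0.5,"ty":0.25,"tz":-0.31,"rx":0,"ry":0,"rz":0},{"tx":-0.5,"ty":0.25,"tz":-0.31,"rx":0,"ry":0,"rz":0}]' >/dev/null
python3 -m creep '[{"tx":-0.34,"ty":0.17,"tz":-0.2,"rx":0,"ry":0,"rz":0},{"tx":-0.17,"ty":0.08,"tz":-0.1,"rx":0,"ry":0,"rz":0},{"tx":0,"ty":0,"tz":0,"rx":0,"ry":0,"rz":0},{"tx":0,"ty":0,"tz":0,"rx":0,"ry":0,"rz":0},{"tx":0,"ty":0,"tz":0,"rx":0,"ry":0,"rz":0}]'
python3 fl.py | head -5; cp /tmp/w.png pics/w7.png; python3 - <<'E'
from g import *
s=get_state(); c=capture("wrist"); p=cloud(c,s); q=p.reshape(-1,3); q=q[np.isfinite(q[:,0])]
r=q[(q[:,2]>94)&(q[:,2]<104)&(np.hypot(q[:,0]-510,q[:,1]+139)<80)&(q[:,1]>-140)]
if len(r)>20:
    A=np.c_[2*r[:,:2],np.ones(len(r))]; x=np.linalg.lstsq(A,(r[:,:2]**2).sum(1),rcond=None)[0]; print("jar",x[:2],np.sqrt(x[2]+x[:2]@x[:2]),len(r))
print(np.round(s["joint_pos"],2))
E
```

```text
clock: 25.4
tcp_pos: [456.6, -43.4, 206.4]
tcp_rot: [[0.274, 0.946, 0.173], [0.807, -0.324, 0.494], [0.523, 0.004, -0.852]]
ft_force: [0.2, 0.4, -3.7]
opening: 45.9
grip_force: 60.0
clock: 27.4
tcp_pos: [471.1, -246.6, 206.9]
tcp_rot: [[0.274, 0.946, 0.173], [0.806, -0.324, 0.496], [0.525, 0.004, -0.851]]
ft_force: [-0.1, 0.3, -4.0]
opening: 45.6
grip_force: 60.0
t 27.4 tcp [ 471.1 -246.6  206.9] op 45.62836246604668 grip 59.998313784599304 F [-0.1  0.3 -4. ]
tool pitch up 31.691666386287793
-20 [(10, 175.0), (18, 160.0), (26, 162.0), (34, 165.0), (42, 168.0), (50, 200.0), (58, 205.0), (66, 204.0), (74, 199.0), (82, 180.0), (90, 183.0), (98, 185.0)]
0 [(10, 177.0), (18, 161.0), (26, 163.0), (34, 165.0), (42, 196.0), (50, 202.0), (58, 202.0), (66, 197.0), (74, 178.0), (82, 180.0), (90, 183.0), (98, 185.0)]
20 [(10, 183.0), (18, 193.0), (26, 195.0), (34, 193.0), (42, 188.0), (50, 171.0), (58, 193.0), (66, 175.0), (74, 178.0), (82, 180.0), (90, 183.0), (98, 185.0)]
jar [ 512.  -138.9] 60.19831705516354 578
[ 0.6  0.5  0.2  1.8 -0.6  1.3  0.8]
```

View pics/w7.png

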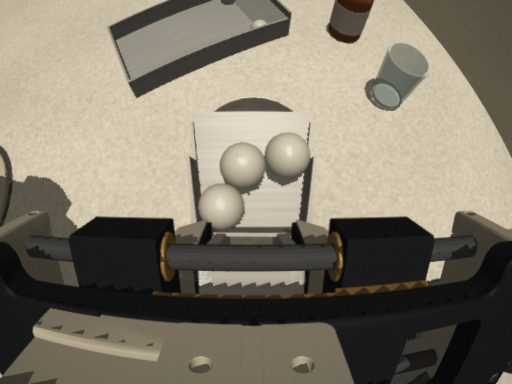

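The three balls are secure at the back of the pan, at (221,206), (242,165) and (288,155), and the jar is directly below the lip. Pouring.

```bash
python3 -m creep '[{"tx":0.2,"ty":0.05,"tz":0.12,"rx":0,"ry":0,"rz":0},{"tx":0.4,"ty":0.05,"tz":0.25,"rx":0,"ry":0,"rz":0},{"tx":0.4,"ty":0.05,"tz":0.25,"rx":0,"ry":0,"rz":0},{"tx":0.2,"ty":0,"tz":0.12,"rx":0,"ry":0,"rz":0},{"tx":0,"ty":0,"tz":0,"rx":0,"ry":-0.5,"rz":0}]'
python3 -m creep '[{"tx":0,"ty":0,"tz":0,"rx":0,"ry":-0.9,"rz":0},{"tx":0,"ty":0,"tz":0,"rx":0,"ry":-0.9,"rz":0},{"tx":0,"ty":0,"tz":0,"rx":0,"ry":-0.6,"rz":0},{"tx":0,"ty":0,"tz":0,"rx":0,"ry":-0.6,"rz":0},{"tx":0,"ty":0,"tz":0,"rx":0,"ry":-0.6,"rz":0}]'
python3 -m creep '[{"tx":0,"ty":0,"tz":0,"rx":0,"ry":-0.6,"rz":0},{"tx":0,"ty":0,"tz":0,"rx":0,"ry":-0.6,"rz":0},{"tx":0,"ty":0,"tz":0,"rx":0,"ry":-0.6,"rz":0},{"tx":0,"ty":0,"tz":0,"rx":0,"ry":-0.6,"rz":0},{"tx":0,"ty":0,"tz":0,"rx":0,"ry":-0.6,"rz":0}]'
python3 -m creep '[{"tx":0,"ty":0,"tz":0,"rx":0,"ry":-0.6,"rz":0},{"tx":0,"ty":0,"tz":0,"rx":0,"ry":-0.6,"rz":0},{"tx":0,"ty":0,"tz":0,"rx":0,"ry":-0.6,"rz":0},{"tx":0,"ty":0,"tz":0,"rx":0,"ry":0,"rz":0},{"tx":0,"ty":0,"tz":0,"rx":0,"ry":0,"rz":0}]'
python3 fl.py | head -5; cp /tmp/w.png pics/w8.png
```

```text
clock: 28.0
tcp_pos: [482.6, -221.0, 206.1]
tcp_rot: [[0.282, 0.946, 0.16], [0.826, -0.325, 0.46], [0.487, 0.002, -0.873]]
ft_force: [0.2, -0.4, -3.7]
opening: 45.7
grip_force: 60.0
clock: 28.5
tcp_pos: [483.1, -220.6, 207.1]
tcp_rot: [[0.317, 0.946, 0.066], [0.929, -0.324, 0.181], [0.192, 0.004, -0.981]]
ft_force: [0.2, -0.3, -4.6]
opening: 45.8
grip_force: 60.0
clock: 29.0
tcp_pos: [483.1, -220.6, 207.1]
tcp_rot: [[0.324, 0.946, -0.018], [0.944, -0.324, -0.065], [-0.068, 0.004, -0.998]]
ft_force: [-0.2, 0.1, -3.3]
opening: 45.7
grip_force: 60.0
clock: 29.5
tcp_pos: [483.2, -220.7, 206.8]
tcp_rot: [[0.316, 0.946, -0.068], [0.923, -0.324, -0.21], [-0.221, 0.004, -0.975]]
ft_force: [0.0, -0.9, -1.7]
opening: 45.7
grip_force: 60.0
t 29.5 tcp [ 483.2 -220.7  206.8] op 45.698135775970705 grip 59.99831736087799 F [ 0.  -0.9 -1.7]
tool pitch up -12.740986661808202
-20 [(10, 254.0), (18, 141.0), (26, 137.0), (34, 133.0), (42, 284.0), (50, 306.0), (58, 8.0), (66, 9.0), (74, 9.0), (82, 9.0), (90, 8.0), (98, 9.0), (106, 9.0), (114, 37.0), (122, 41.0)]
0 [(10, 254.0), (18, 141.0), (26, 137.0), (34, 132.0), (42, 283.0), (50, 311.0), (58, 9.0), (66, 9.0), (74, 9.0), (82, 9.0), (90, 9.0), (98, 9.0), (106, 9.0), (114, 28.0), (122, 35.0)]
20 [(10, 251.0), (18, 141.0), (26, 137.0), (34, 133.0), (42, 283.0), (50, 311.0), (58, 9.0), (66, 9.0), (74, 9.0), (82, 9.0), (90, 9.0), (98, 9.0), (106, 9.0), (114, 33.0), (122, 38.0)]
```

View pics/w8.png

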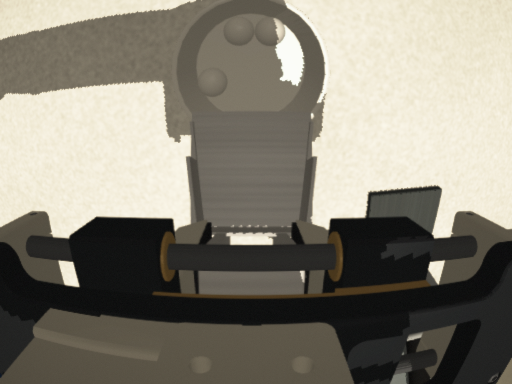

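The jar shows all three balls, at (239,30), (270,30) and (212,82), and the pan is empty. Now on to the hook.

```bash
python3 -m creep '[{"tx":-0.22,"ty":0,"tz":-0.97,"rx":0,"ry":0,"rz":0},{"tx":-0.22,"ty":0,"tz":-0.97,"rx":0,"ry":0,"rz":0},{"tx":-0.8,"ty":0,"tz":-0.5,"rx":0,"ry":0,"rz":0},{"tx":-0.95,"ty":0,"tz":0,"rx":0,"ry":0,"rz":0},{"tx":-0.95,"ty":0,"tz":0.2,"rx":0,"ry":0.5,"rz":0}]'
python3 -m creep '[{"tx":0,"ty":0,"tz":0,"rx":0,"ry":1,"rz":0},{"tx":0,"ty":0,"tz":0,"rx":0,"ry":1,"rz":0},{"tx":0,"ty":0,"tz":0,"rx":0,"ry":0,"rz":1},{"tx":0,"ty":0,"tz":0,"rx":0,"ry":0,"rz":1},{"tx":0,"ty":0,"tz":0,"rx":0,"ry":0,"rz":1}]'
python3 -m creep '[{"tx":0,"ty":0,"tz":0,"rx":0,"ry":0,"rz":1},{"tx":0,"ty":0,"tz":0,"rx":0,"ry":0,"rz":1},{"tx":0,"ty":0,"tz":0,"rx":0,"ry":0,"rz":1},{"tx":0,"ty":0,"tz":0,"rx":0,"ry":0,"rz":1},{"tx":0,"ty":0,"tz":0,"rx":0,"ry":0,"rz":1}]' >/dev/null
python3 -m creep '[{"tx":0,"ty":0,"tz":0,"rx":0,"ry":0,"rz":1},{"tx":0,"ty":0,"tz":0,"rx":0,"ry":0,"rz":1},{"tx":0,"ty":0,"tz":0,"rx":0,"ry":0,"rz":1},{"tx":0,"ty":0,"tz":0,"rx":0,"ry":0,"rz":1},{"tx":0,"ty":0,"tz":0,"rx":0,"ry":0,"rz":1}]' >/dev/null
python3 -m creep '[{"tx":0,"ty":0,"tz":0,"rx":0,"ry":0,"rz":1},{"tx":0,"ty":0,"tz":0,"rx":0,"ry":0,"rz":1},{"tx":0,"ty":0,"tz":0,"rx":0,"ry":0,"rz":1},{"tx":0,"ty":0,"tz":0,"rx":0,"ry":0,"rz":0.7},{"tx":0,"ty":0,"tz":0,"rx":0,"ry":0,"rz":0}]'
cat > hook.py <<'E'
from g import *
P=[]
for n in("top","scene","wrist"):
    s=get_state(); c=capture(n); p=cloud(c,s).reshape(-1,3); p=p[np.isfinite(p[:,0])]
    q=p[(p[:,2]>183)&(p[:,2]<200)&(p[:,0]>470)&(p[:,0]<630)&(abs(p[:,1]+384+.21*(p[:,0]-500))<18)]
    if len(q)<15: print(n,len(q)); continue
    v=cv2.fitLine(q[:,:2].astype(np.float32),cv2.DIST_HUBER,0,.01,.01).ravel(); 
    e=p[(p[:,2]>180)&(p[:,2]<214)&(abs(p[:,1]+376)<20)&(p[:,0]>445)&(p[:,0]<480)]
    print(n,len(q),"yaw",np.degrees(np.arctan(v[1]/v[0])),"y at x=500",v[3]+(500-v[2])*v[1]/v[0],"min x",e[:,0].min() if len(e) else None,"z",np.percentile(q[:,2],95), "end z",e[:,2].max() if len(e) else None)
print("joints",np.round(get_state()["joint_pos"],2))
E
python3 hook.py; python3 fl.py | head -5
```

```text
clock: 30.05
tcp_pos: [466.5, -270.5, 265.3]
tcp_rot: [[0.319, 0.946, -0.052], [0.931, -0.323, -0.17], [-0.178, 0.006, -0.984]]
ft_force: [0.8, 0.6, -2.6]
opening: 45.6
grip_force: 60.0
clock: 30.55
tcp_pos: [464.8, -272.4, 264.7]
tcp_rot: [[0.564, 0.826, 0.002], [0.826, -0.564, -0.007], [-0.005, 0.006, -1.0]]
ft_force: [0.4, 0.1, -2.4]
opening: 46.1
grip_force: 60.0
clock: 32.05
tcp_pos: [465.2, -271.7, 264.6]
tcp_rot: [[0.976, -0.218, 0.002], [-0.218, -0.976, -0.007], [0.004, 0.006, -1.0]]
ft_force: [0.5, 0.8, -2.7]
opening: 45.6
grip_force: 60.0
top 67 yaw -15.287791 y at x=500 -382.15286 min x None z 197.37586850603674 end z None
scene 165 yaw -13.682665 y at x=500 -384.5496 min x 462.9513953643366 z 197.35979146582605 end z 209.33240925040184
wrist 1599 yaw -13.784774 y at x=500 -386.5377 min x 461.2959375094043 z 195.74151092188941 end z 209.7010981322171
joints [-0.   0.2  0.6  1.8 -0.1  1.1 -1.2]
t 32.2 tcp [ 465.7 -270.9  264.6] op 45.95644293403151 grip 59.99824941158295 F [-0.5 -1.1 -2.2]
tool pitch up 0.2114272199404231
-20 [(10, 211.0), (18, 374.0), (26, 369.0), (34, 206.0), (42, 203.0), (50, 201.0), (58, 199.0), (66, 197.0), (74, 195.0), (82, 1.0), (90, 1.0), (98, 1.0), (106, 1.0), (114, 1.0), (122, 1.0)]
0 [(10, 211.0), (18, 209.0), (26, 373.0), (34, 205.0), (42, 203.0), (50, 201.0), (58, 198.0), (66, 197.0), (74, 195.0), (82, 1.0), (90, 1.0), (98, 1.0), (106, 1.0), (114, 1.0), (122, 1.0)]
20 [(10, 268.0), (18, 209.0), (26, 373.0), (34, 205.0), (42, 203.0), (50, 201.0), (58, 198.0), (66, 197.0), (74, 195.0), (82, 1.0), (90, 1.0), (98, 1.0), (106, 1.0), (114, 1.0), (122, 1.0)]
```

```bash
python3 -m creep '[{"tx":0,"ty":0,"tz":0.8,"rx":0,"ry":0,"rz":0.22},{"tx":0,"ty":0,"tz":0.8,"rx":0,"ry":0,"rz":0},{"tx":0,"ty":0,"tz":0.8,"rx":0,"ry":0,"rz":0},{"tx":0,"ty":0,"tz":0.8,"rx":0,"ry":0,"rz":0},{"tx":0,"ty":0,"tz":0.68,"rx":0,"ry":0,"rz":0}]'
python3 -m creep '[{"tx":-0.4,"ty":0.5,"tz":0,"rx":0,"ry":0,"rz":0},{"tx":-0.4,"ty":0.8,"tz":0,"rx":0,"ry":0,"rz":0},{"tx":-0.4,"ty":0.8,"tz":0,"rx":0,"ry":0,"rz":0},{"tx":0,"ty":0.8,"tz":0,"rx":0,"ry":0,"rz":0},{"tx":0,"ty":0.8,"tz":0,"rx":0,"ry":0,"rz":0}]'
python3 -m creep '[{"tx":0,"ty":0.8,"tz":0,"rx":0,"ry":0,"rz":0},{"tx":0,"ty":0.6,"tz":0,"rx":0,"ry":0,"rz":0},{"tx":0,"ty":0,"tz":0,"rx":0,"ry":0,"rz":0},{"tx":0,"ty":0,"tz":0,"rx":0,"ry":0,"rz":0},{"tx":0,"ty":0,"tz":0,"rx":0,"ry":0,"rz":0}]'
cat > hk2.py <<'E'
from g import *
s=info(); c=capture("wrist"); p=cloud(c,s); cv2.imwrite("/tmp/w.png",c["image"])
r=np.array(s["tcp_rot"]); k=r[:2,0]/np.linalg.norm(r[:2,0]); d=p-np.array(s["tcp_pos"]); L=d[...,:2]@k; Y=d[...,:2]@np.array([-k[1],k[0]]); z=p[...,2]
b=(z>183)&(z<212)&(abs(Y)<30)&(L>15)&(L<240)
for a in range(15,200,15):
    i=b&(abs(L-a)<4)
    if i.sum()>3: print("bar L",a,"Y",round(float(np.median(Y[i])),1),"z",np.percentile(z[i],[10,95]),i.sum())
i=(z>195)&(z<250)&(abs(Y)<32)&(abs(L)<30); print("crossbar",i.sum(),L[i].min() if i.any() else 0,L[i].max() if i.any() else 0,np.median(z[i]) if i.any() else 0)
E
python3 hk2.py
```

```text
clock: 32.75
tcp_pos: [466.1, -270.7, 186.1]
tcp_rot: [[0.972, -0.233, 0.002], [-0.233, -0.972, -0.007], [0.003, 0.006, -1.0]]
ft_force: [-0.4, 0.4, -2.0]
opening: 45.7
grip_force: 60.0
clock: 33.25
tcp_pos: [424.7, -338.6, 188.3]
tcp_rot: [[0.972, -0.235, 0.003], [-0.235, -0.972, -0.008], [0.005, 0.007, -1.0]]
ft_force: [-0.0, -0.3, -2.5]
opening: 45.7
grip_force: 60.0
clock: 33.75
tcp_pos: [419.4, -363.2, 187.4]
tcp_rot: [[0.972, -0.233, 0.002], [-0.233, -0.972, -0.006], [0.003, 0.006, -1.0]]
ft_force: [-0.6, 0.5, -1.5]
opening: 45.5
grip_force: 60.0
t 33.75 tcp [ 419.4 -363.2  187.4] op 45.47971990904212 grip 59.9984210729599 F [-0.6  0.5 -1.5]
bar L 45 Y -5.9 z [206.5 209.2] 125
bar L 60 Y -5.4 z [192.7 199.2] 248
bar L 75 Y -5.9 z [192.7 195.4] 231
bar L 90 Y -5.5 z [192.8 195.6] 240
bar L 105 Y -5.5 z [192.6 195.7] 228
bar L 120 Y -5.5 z [192.7 195.7] 204
bar L 135 Y -6.1 z [192.  195.8] 33
crossbar 4119 -7.803635353043213 12.61227817568786 236.07558246715897
```

```bash
python3 -m creep '[{"tx":0,"ty":0.28,"tz":0,"rx":0,"ry":0,"rz":0},{"tx":0.5,"ty":0,"tz":0,"rx":0,"ry":0,"rz":0},{"tx":0.8,"ty":0,"tz":0,"rx":0,"ry":0,"rz":0},{"tx":0.8,"ty":0,"tz":0,"rx":0,"ry":0,"rz":0},{"tx":0.8,"ty":0,"tz":0,"rx":0,"ry":0,"rz":0}]'
python3 -m creep '[{"tx":0.8,"ty":0,"tz":0,"rx":0,"ry":0,"rz":0},{"tx":0.5,"ty":0,"tz":0,"rx":0,"ry":0,"rz":0},{"tx":0,"ty":0,"tz":0.4,"rx":0,"ry":0,"rz":0},{"tx":0,"ty":0,"tz":0.4,"rx":0,"ry":0,"rz":0},{"tx":0,"ty":0,"tz":0.3,"rx":0,"ry":0,"rz":0}]'
python3 hk2.py
```

```text
clock: 34.3
tcp_pos: [475.8, -383.3, 187.7]
tcp_rot: [[0.972, -0.234, 0.002], [-0.234, -0.972, -0.007], [0.004, 0.006, -1.0]]
ft_force: [0.0, 0.3, -2.2]
opening: 46.2
grip_force: 60.0
clock: 34.8
tcp_pos: [498.1, -389.1, 164.4]
tcp_rot: [[0.972, -0.235, 0.0], [-0.235, -0.972, -0.006], [0.001, 0.006, -1.0]]
ft_force: [-0.2, 0.4, -2.0]
opening: 45.9
grip_force: 60.0
t 34.8 tcp [ 498.1 -389.1  164.4] op 45.89992211039619 grip 59.998396039009094 F [-0.2  0.4 -2. ]
bar L 15 Y 0.7 z [192.3 195.3] 134
bar L 30 Y 1.1 z [192.2 195.4] 309
bar L 45 Y 0.6 z [192.3 195.3] 321
bar L 60 Y 0.8 z [192.6 195.5] 334
bar L 75 Y 1.2 z [192.6 195.8] 324
bar L 90 Y 1.0 z [192.7 195.7] 319
bar L 105 Y 0.8 z [192.3 195.7] 302
bar L 120 Y 0.6 z [192.5 195.5] 231
crossbar 6806 -7.91263992221848 29.99997847049274 229.60266066219043
```

Bar is centred in the window. Lowering gently until it carries the weight.

```bash
python3 -m creep '[{"tx":0,"ty":0,"tz":0.15,"rx":0,"ry":0,"rz":0},{"tx":0,"ty":0,"tz":0.1,"rx":0,"ry":0,"rz":0},{"tx":0,"ty":0,"tz":0.05,"rx":0,"ry":0,"rz":0},{"tx":0,"ty":0,"tz":0,"rx":0,"ry":0,"rz":0},{"tx":0,"ty":0,"tz":0,"rx":0,"ry":0,"rz":0}]'
python3 -m creep '[{"tx":0,"ty":0,"tz":0.07,"rx":0,"ry":0,"rz":0},{"tx":0,"ty":0,"tz":0,"rx":0,"ry":0,"rz":0},{"tx":0,"ty":0,"tz":0.05,"rx":0,"ry":0,"rz":0},{"tx":0,"ty":0,"tz":0,"rx":0,"ry":0,"rz":0},{"tx":0,"ty":0,"tz":0,"rx":0,"ry":0,"rz":0}]'
```

```text
clock: 35.35
tcp_pos: [499.7, -389.6, 160.0]
tcp_rot: [[0.972, -0.234, 0.002], [-0.234, -0.972, -0.007], [0.004, 0.006, -1.0]]
ft_force: [0.2, -0.9, -1.2]
opening: 45.3
grip_force: 60.0
clock: 35.85
tcp_pos: [499.5, -389.5, 157.3]
tcp_rot: [[0.972, -0.234, 0.002], [-0.234, -0.972, -0.007], [0.004, 0.006, -1.0]]
ft_force: [-0.4, -0.3, -2.0]
opening: 45.8
grip_force: 60.0
```

```bash
python3 -m creep '[{"tx":0,"ty":0,"tz":0.1,"rx":0,"ry":0,"rz":0},{"tx":0,"ty":0,"tz":0,"rx":0,"ry":0,"rz":0},{"tx":0,"ty":0,"tz":0,"rx":0,"ry":0,"rz":0},{"tx":0,"ty":0,"tz":0,"rx":0,"ry":0,"rz":0},{"tx":0,"ty":0,"tz":0,"rx":0,"ry":0,"rz":0}]'
python3 -m creep '[{"tx":0,"ty":0,"tz":0.1,"rx":0,"ry":0,"rz":0},{"tx":0,"ty":0,"tz":0,"rx":0,"ry":0,"rz":0},{"tx":0,"ty":0,"tz":0,"rx":0,"ry":0,"rz":0},{"tx":0,"ty":0,"tz":0,"rx":0,"ry":0,"rz":0},{"tx":0,"ty":0,"tz":0,"rx":0,"ry":0,"rz":0}]'
```

```text
clock: 36.35
tcp_pos: [499.8, -389.8, 155.8]
tcp_rot: [[0.972, -0.234, 0.003], [-0.234, -0.972, -0.007], [0.004, 0.007, -1.0]]
ft_force: [-0.4, 0.5, 3.1]
opening: 45.9
grip_force: 60.0
clock: 36.85
tcp_pos: [500.0, -389.8, 155.3]
tcp_rot: [[0.972, -0.234, 0.004], [-0.234, -0.972, -0.007], [0.005, 0.006, -1.0]]
ft_force: [-5.4, 4.0, 12.3]
opening: 45.8
grip_force: 60.0
```

The hook now carries the scoop. I'll loosen the grip so it settles, then open.

```bash
python3 -m creep '[{"tx":0,"ty":0,"tz":-0.07,"rx":0,"ry":0,"rz":0},{"tx":0,"ty":0,"tz":0,"rx":0,"ry":0,"rz":0},{"tx":0,"ty":0,"tz":0,"rx":0,"ry":0,"rz":0},{"tx":0,"ty":0,"tz":0,"rx":0,"ry":0,"rz":0},{"tx":0,"ty":0,"tz":0,"rx":0,"ry":0,"rz":0}]' - 3
python3 -m creep '[{"tx":0,"ty":0,"tz":0,"rx":0,"ry":0,"rz":0},{"tx":0,"ty":0,"tz":0,"rx":0,"ry":0,"rz":0},{"tx":0,"ty":0,"tz":0,"rx":0,"ry":0,"rz":0},{"tx":0,"ty":0,"tz":0,"rx":0,"ry":0,"rz":0},{"tx":0,"ty":0,"tz":0,"rx":0,"ry":0,"rz":0}]'
python3 -m creep '[{"tx":0,"ty":0,"tz":0,"rx":0,"ry":0,"rz":0},{"tx":0,"ty":0,"tz":0,"rx":0,"ry":0,"rz":0},{"tx":0,"ty":0,"tz":0,"rx":0,"ry":0,"rz":0},{"tx":0,"ty":0,"tz":0,"rx":0,"ry":0,"rz":0},{"tx":0,"ty":0,"tz":0,"rx":0,"ry":0,"rz":0}]' 0.6
python3 -m creep '[{"tx":0,"ty":0,"tz":0,"rx":0,"ry":0,"rz":0},{"tx":0,"ty":0,"tz":0,"rx":0,"ry":0,"rz":0},{"tx":0,"ty":0,"tz":0,"rx":0,"ry":0,"rz":0},{"tx":0,"ty":0,"tz":0,"rx":0,"ry":0,"rz":0},{"tx":0,"ty":0,"tz":0,"rx":0,"ry":0,"rz":0}]' 0.9
python3 hk2.py | tail -1; python3 fl.py | sed -n 2,6p
```

```text
clock: 37.35
tcp_pos: [500.2, -389.7, 155.0]
tcp_rot: [[0.972, -0.234, 0.003], [-0.234, -0.972, -0.008], [0.005, 0.007, -1.0]]
ft_force: [1.7, 0.4, 3.1]
opening: 46.2
grip_force: 3.0
clock: 37.85
tcp_pos: [500.0, -389.6, 154.9]
tcp_rot: [[0.972, -0.234, 0.003], [-0.234, -0.972, -0.007], [0.004, 0.007, -1.0]]
ft_force: [3.1, -0.8, 3.6]
opening: 45.8
grip_force: 3.0
clock: 38.35
tcp_pos: [499.1, -389.5, 154.5]
tcp_rot: [[0.972, -0.234, 0.001], [-0.234, -0.972, -0.007], [0.003, 0.006, -1.0]]
ft_force: [-0.5, 0.4, -0.1]
opening: 73.3
grip_force: 0.0
clock: 38.85
tcp_pos: [499.6, -389.5, 154.8]
tcp_rot: [[0.972, -0.234, 0.002], [-0.234, -0.972, -0.007], [0.004, 0.006, -1.0]]
ft_force: [0.3, -0.0, -0.1]
opening: 87.4
grip_force: 0.0
crossbar 6620 -8.27816604966319 29.998543108493056 238.10060225903567
tool pitch up 0.20555996548820976
-20 [(10, 155.0), (18, 264.0), (26, 259.0), (34, 104.0), (42, 103.0), (50, 103.0), (58, 102.0), (66, 102.0), (74, 101.0), (82, 101.0), (90, 100.0), (106, 13.0), (114, 13.0), (122, 13.0)]
0 [(18, 194.0), (26, 262.0), (34, 194.0), (42, 194.0), (50, 195.0), (58, 194.0), (66, 194.0), (74, 194.0), (82, 194.0), (90, 194.0), (98, 194.0), (106, 194.0), (114, 194.0)]
20 [(10, 156.0), (18, 105.0), (26, 263.0), (34, 105.0), (42, 104.0), (50, 103.0), (58, 103.0), (66, 102.0), (74, 102.0), (82, 102.0), (90, 101.0), (106, 13.0), (114, 13.0), (122, 13.0)]
walls/back
```

```bash
python3 -m creep '[{"tx":0,"ty":0,"tz":-0.3,"rx":0,"ry":0,"rz":0},{"tx":0,"ty":0,"tz":-0.6,"rx":0,"ry":0,"rz":0},{"tx":0,"ty":0,"tz":-0.8,"rx":0,"ry":0,"rz":0},{"tx":0,"ty":0,"tz":-1,"rx":0,"ry":0,"rz":0},{"tx":0,"ty":0,"tz":-1,"rx":0,"ry":0,"rz":0}]' 1 
python3 -m creep '[{"tx":0,"ty":0,"tz":-1,"rx":0,"ry":0,"rz":0},{"tx":-0.5,"ty":0,"tz":-1,"rx":0,"ry":0,"rz":0},{"tx":-1,"ty":0,"tz":0,"rx":0,"ry":0,"rz":0},{"tx":-1,"ty":0,"tz":0,"rx":0,"ry":0,"rz":0},{"tx":0,"ty":0,"tz":0,"rx":0,"ry":0,"rz":0}]'
python3 -m creep '[{"tx":0,"ty":0,"tz":0,"rx":0,"ry":0,"rz":0},{"tx":0,"ty":0,"tz":0,"rx":0,"ry":0,"rz":0},{"tx":0,"ty":0,"tz":0,"rx":0,"ry":0,"rz":0},{"tx":0,"ty":0,"tz":0,"rx":0,"ry":0,"rz":0},{"tx":0,"ty":0,"tz":0,"rx":0,"ry":0,"rz":0}]' >/dev/null
python3 - <<'E'
from g import *
s=get_state();c=capture("wrist");p=cloud(c,s)
def cb():
    s=get_state();c=capture("wrist");p=cloud(c,s);q=p[(p[...,2]>197)&(p[...,2]<212)&(np.hypot(p[...,0]-503,p[...,1]+388)<34)]
    m=q[:,2]>200; r=cv2.minAreaRect(q[m][:,:2].astype(np.float32)); print("crossbar",r,np.median(q[m][:,2]),m.sum())
cb();cb()
a=c["image"];b=capture("top")["image"]
pc=cloud(capture("scene")); 
cv2.imwrite("pics/fin.png",np.vstack([cv2.resize(a,(400,300)),cv2.resize(cv2.convertScaleAbs(b[140:260,160:460],alpha=1.6),(400,160))]))
E
```

```text
clock: 39.45
tcp_pos: [499.6, -389.4, 231.1]
tcp_rot: [[0.972, -0.234, 0.003], [-0.234, -0.972, -0.008], [0.005, 0.007, -1.0]]
ft_force: [1.1, -0.0, 0.5]
opening: 91.7
grip_force: 0.0
clock: 39.95
tcp_pos: [448.5, -377.8, 270.7]
tcp_rot: [[0.972, -0.237, 0.003], [-0.237, -0.971, -0.007], [0.005, 0.006, -1.0]]
ft_force: [0.9, -0.2, -0.4]
opening: 91.6
grip_force: 0.0
crossbar ((490.073974609375, -387.5824890136719), (45.62451171875, 42.22657775878906), 77.66690063476562) 203.14468412679372 1933
crossbar ((490.0865783691406, -387.4361267089844), (45.62065124511719, 42.29463195800781), 76.82413482666016) 203.13645312616967 1931
```

View pics/fin.png

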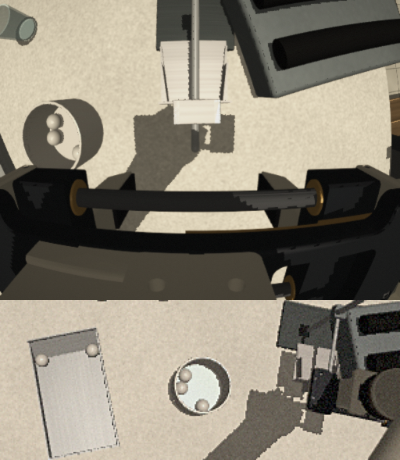

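The scoop hangs still with its crossbar on the bar. Three balls are in the jar, two are in the tray, and the gripper is clear.

```bash
python3 -c "
from rig import close_job
print(close_job())"
```

```text
the job is handed in; nothing more can be done
None
```

I handed the job in at about 40 s: three balls are in the jar, two are still in the tray, and the scoop hangs still on the hook with the robot clear of it.

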